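# Gauge two bushed castings under the bridge bar

### The job

One of the two bracket castings on the gauge plate got a bushing that stands too high. Push each one along the plate under the bridge bar, gently and without forcing the bar: leave the one that clears with its bushing wholly past the bar, and as soon as the other catches on the bar and you have felt it stop, draw it back and set it upright in the rework tray. Leave everything else where it is.

Things in the scene. Friction and masses are not known exactly. Their poses are not given: they have to be found in the camera images.
- bridge: Fixed steel bridge: a bar 16 mm deep (x), 16 mm tall, 288 mm long (y) on two posts 240 mm apart inside. Origin on the plate's top face under the bar's middle; x is the push direction, away from the robot and square to the bar; z up. Bar underside 40.75 mm, top 57 mm above the plate. A delicate gauge: a load over 20 N spoils it.
- casting_1_hub (a point): Aluminium casting 111 x 52 mm, about 0.4 kg, on the plate before the bar, hub towards the bar. Point on the hub axis, 22 mm above the underside; x runs from tail to hub. From here the foot's round front is at +26 mm, the flat upright tail face (push here; 44 mm wide, top 34 mm above the underside) at -85 mm. Hub radius 25 mm. Drag 1.5 to 4 N; pushed off faster than 10 mm/s it knocks with up to 12 N.
- casting_1_rib (a point): The same casting, middle of its lengthwise rib, 42 mm behind the hub axis, 22 mm above the underside, same axes: the place to grasp, with a firm grip (40 N), since the balance point lies nearer the hub, about 22 mm behind its axis. Rib 12 mm thick (y), 44 mm of it free between hub and tail, rising from the foot (10 mm thick, 52 mm wide) to 34 mm above the underside.
- casting_2_hub (a point): Second casting, same shape, same point. In each hub sits a flanged brass bushing, 44 mm across, a loose fit that lifts out if pulled. With the right one the casting is 39 mm high and clears the bar; with the wrong one 42.5 mm, and the flange strikes the bar when this point is 30 mm before the bar's middle. Exactly one of the two, either of them, has the wrong bushing.
- casting_2_rib (a point): Second casting, middle of its rib, as for the first.
- tray: Rework tray: a fixed open grey plastic tray on the bench beside the gauge, left or right, 178 mm (x) x 138 mm (y) outside, 45 mm high, walls and floor 4 mm. Origin at the centre of its underside, z up.
- gauge: Ground steel plate that carries the bridge, fixed, 340 mm (x) x 300 mm (y) x 12 mm thick. Origin at the centre of its underside; same axes as the bridge, whose middle is 50 mm along +x.
- screw_jar: Bystander: clear round screw jar, 72 mm across, 60 mm tall, black screw lid; beside the gauge, on the other side from the tray. Origin at its underside.
- setting_block: Bystander: small upright steel block, 20 x 35 x 41 mm, standing on the plate beyond the bar, about 100 mm past it and midway between the posts. Origin at its underside.
- spare_bush: Bystander: spare brass bushing, 44 mm across, 21 mm tall, on the bench near the robot. Origin at its underside.
- hammer: Bystander: hammer with black rubber grip, 300 mm long, lying at the right far side. Origin at its underside.
- ratchet: Bystander: chrome ratchet handle, 190 mm long, lying at the left far side. Origin at its underside.
- socket: Bystander: steel socket, 22 mm across, 26 mm tall, on the bench to the right of the gauge. Origin at its underside.
- hex_keys: Bystander: set of hex keys upright in a black holder, 95 mm long, up to 58 mm tall, on the bench at the left. Origin at its underside.
Things that resemble listed ones, but are neither listed nor needed, are in the scene too. Leave any green or pink look-alike of the part that bears casting_2_hub alone. Of the things shaped like the tray, the grey one is meant.

How it is judged:
By the outcome, as a careful person would: the job done as asked, in the order asked, and still so for the second after the job is handed in, with the robot touching nothing.
It also fails if it takes over 72 s, if anything falls off the work surface, if the arm or the gripper's body presses on something with over 40 N, if the wrist force passes 120 N, or if a joint passes its speed limit or range.

### The arm

A 7-joint arm with a two-finger parallel gripper is mounted at the origin on the work surface. World frame = base frame: x ahead of the robot, y to its left, z up, the work surface at z = 0. Lengths are in m, angles in rad, forces in N, time in s.
With the tool pointing down it reaches from about 0.4 to 0.925 m from the base axis. Payload 4.1 kg.
Tool frame: the origin (TCP) lies midway between the tips of the shut fingers; the grasp point (between the pads) lies 19 mm behind it; z points along the fingers, y is the line along which they close (so a half turn about z gives the same grasp; the last joint's range is limited). The gripper opens to 85 mm and grips with 20 to 120 N. Pads are 22 mm wide; open, the fingers measure 114 mm over their backs; the gripper's body (76 mm by 85 mm) begins 54 mm behind the grasp point. The pads swing forward as they close: fully open they stand 13 mm farther back than shut.
Start: joints at [1.046, 0.398, 0.045, 1.537, -0.019, 1.207, -0.051], TCP at [0.269, -0.592, 0.205] pointing down, gripper open.
Joint ranges: [-2.82, 2.82], [-0.49, 2.23], [-1.37, 1.46], [0, 2.46], [-1.36, 4.5], [0.23, 2], [-2.94, 2.94]. Speed limits (rad/s): [2.57, 2.57, 3.14, 3.14, 3.14, 3.14, 3.14].

### API

Orientations are given as a rotation vector (axis times angle).
In Python, from workcell import env gives the robot as it stands. The module is installed in compiled form; this text tells all that it offers.
- The arm moves only by the tool arm_command, never from a script. Its argument "motion" is a list of rows, each an object of numbers: "x", "y", "z": the shift along the tool's x, y, z in mm; "spin": the turn about the tool's z in degrees. A call has 1 to 8 rows; each row is the pose to reach, as a shift and turn from the pose commanded when the call began, along the tool's axes at that moment; what a row does not reach only later rows make up. A row lasts 1/12 s, in which the tool goes at most 41.7 mm and 7.16 degrees, less where a joint would pass 70% of its speed; a pose out of reach is approached as far as the arm can. A call with a gripper value outside its range is refused whole. "hand" is the finger opening in mm, from 0 to 85.4, set as the call begins (left out, the last holds). The fingers move at their own pace and stop on an object; "force" is the grip in N (left out, the last holds). Time passes only in rows, so rows that repeat a pose let the fingers close. It gives the time, the measured TCP pose, the force, the opening and the grip force at its end, in the units of the state.
- env.sense(): the state, without advancing time (a new reading comes with each control period).
- env.read_camera(name): name is "scene" or "side" or "wrist"; returns the picture (400x640x3 uint8, red, green, blue); there is no depth.
- env.get_calibration(name): a dict with "vertical_fov" (degrees; the focal length in pixels is half the picture's height over the tangent of half this angle, whatever the lens; pixels are square), "cx", "cy" (the principal point, pixels), "D" ([k1, k2, p1, p2, k3] as OpenCV has them; the pictures are not rectified), "cam_to_world" (4x4, takes a point from camera to world coordinates). Camera axes: x right, y up, looking along -z (the intrinsics and any distortion apply to the point x, -y, -z); pixel columns grow to the right and rows downward; lengths in m; the calibration is good to about 2 mm. A picture is of the moment at which its call begins: read the wrist's pose just before it. get_calibration takes no time and is no camera call; for the wrist camera it gives the pose at the moment of the call.
- env.hand_in(): hands the job in; it is judged then, once.
Trained networks look in the newest picture that a camera, given by its name, has taken for a name from the list of things; names that differ only in an ending like _2 or _b are one class to them, and where a whole thing is asked for, a point or a joint stands for the part that bears it (a point fixed in the world has none). Each returns a list of dicts, best first, with "score" (0 to 1); they miss things now and then, are a little off and sometimes report something else, mostly with a low value. They report only what shows in the picture. A call takes as long as a camera call. They do not tell look-alikes from the thing itself.
- env.recognise(camera, query): "rect" ([left, top, right, bottom] in pixels, round what is visible of it).
The state is a dict: "clock": time; "joint_positions": joint angles; "joint_vel": joint speeds; "joint_efforts": joint torques, N m; "ee_pos": TCP position; "orientation": TCP orientation; "ft_force": force on the tool from outside, world axes, zero at the start; "moment": the same for the moment, N m; "opening": finger opening in m; "gripper_force": force on a finger pad.
Only numpy, scipy, OpenCV 4.12 (cv2) and the standard library are available. Lean on these libraries where they do the work, as an engineer would, in place of code of your own. Each camera call takes 0.05 s, during which the arm holds its last target. There are 200 camera calls.

## Working session

There is one attempt and no reset: what is moved stays moved. The work goes in short steps, Python scripts to look and compute and a tool call to move; the robot and the scene stay as the last step left them, time stands still between calls to the robot, and variables do not carry over. Pictures are saved under pics/ and viewed, at most 10 in all, crops included, and the job is handed in when it is done.

Besides the shell and the picture viewer there is one more tool, called after ">>>" as name([rows], argument=value, ...), one row to a line, values as JSON. arm_command: Moves the arm, as the interface text tells. Its arguments: {"type":"object","properties":{"motion":{"type":"array"},"hand":{"type":"number"},"force":{"type":"number"}},"required":["motion"]}

```bash
mkdir -p pics
cat > h.py <<'E'
import numpy as np, cv2
from workcell import env
def K(c):
    g=env.get_calibration(c); f=200/np.tan(np.radians(g['vertical_fov'])/2)
    return np.array([[f,0,g['cx']],[0,f,g['cy']],[0,0,1.]]),np.array(g['D'],float),np.array(g['cam_to_world'])
def pix2w(c,uv,z,cal=None):
    k,D,T=cal or K(c)
    p=cv2.undistortPoints(np.array(uv,float).reshape(-1,1,2),k,D).reshape(-1,2)
    d=np.c_[p[:,0],-p[:,1],-np.ones(len(p))]@T[:3,:3].T; o=T[:3,3]
    return o+d*((z-o[2])/d[:,2])[:,None]
def w2pix(c,P,cal=None):
    k,D,T=cal or K(c)
    q=(np.array(P,float).reshape(-1,3)-T[:3,3])@T[:3,:3]
    q=q*[1,-1,-1]
    return cv2.projectPoints(q,np.zeros(3),np.zeros(3),k,D)[0].reshape(-1,2)
def save(n,im): cv2.imwrite('pics/'+n+'.png',im[:,:,::-1])
E
python3 - <<'E'
from h import *
a=env.read_camera('scene');b=env.read_camera('side')
save('scene',a);save('side',b)
for c in('scene','side'):
    print(c,K(c)[2].round(3).tolist(),K(c)[1])
    for q in('bridge','casting_1_hub','casting_1_rib','tray','gauge','setting_block','screw_jar'):
        print(q,[(np.round(r['rect']).tolist(),round(r['score'],2)) for r in env.recognise(c,q)])
s=env.sense();print(s['clock'],s['ee_pos'],s['orientation'],s['ft_force'])
E
```

```text
scene [[0.425, -0.47, 0.773, 1.382], [0.905, 0.241, -0.351, -0.427], [-0.022, 0.849, 0.528, 0.66], [0.0, 0.0, 0.0, 1.0]] [-0.01060003  0.          0.          0.          0.        ]
bridge [([284.0, 206.0, 380.0, 257.0], 0.95)]
casting_1_hub [([312.0, 193.0, 341.0, 219.0], 0.94)]
casting_1_rib [([309.0, 190.0, 340.0, 219.0], 0.84)]
tray [([352.0, 134.0, 403.0, 169.0], 0.93), ([379.0, 160.0, 450.0, 205.0], 0.79)]
gauge [([256.0, 193.0, 407.0, 287.0], 0.58)]
setting_block [([351.0, 242.0, 361.0, 261.0], 0.76), ([285.0, 207.0, 379.0, 258.0], 0.19)]
screw_jar [([196.0, 211.0, 225.0, 241.0], 0.97)]
side [[-0.974, 0.115, -0.195, 0.239], [-0.226, -0.489, 0.842, 1.095], [0.002, 0.865, 0.502, 0.753], [0.0, 0.0, 0.0, 1.0]] [0.00080297 0.         0.         0.         0.        ]
bridge [([271.0, 178.0, 306.0, 240.0], 0.6)]
casting_1_hub []
casting_1_rib [([309.0, 212.0, 346.0, 229.0], 0.98)]
tray [([358.0, 283.0, 460.0, 358.0], 0.78), ([252.0, 260.0, 344.0, 324.0], 0.72)]
gauge [([236.0, 177.0, 359.0, 247.0], 0.61)]
setting_block [([253.0, 197.0, 265.0, 214.0], 0.65), ([307.0, 214.0, 344.0, 228.0], 0.33)]
screw_jar [([351.0, 161.0, 370.0, 184.0], 0.92), ([248.0, 304.0, 271.0, 348.0], 0.18)]
0.8 [ 0.26854826 -0.59197822  0.20517226] [3.07050063e+00 6.63902461e-01 7.00358377e-05] [ 1.04173782  0.47731228 -0.01115759]
```

View pics/scene.png

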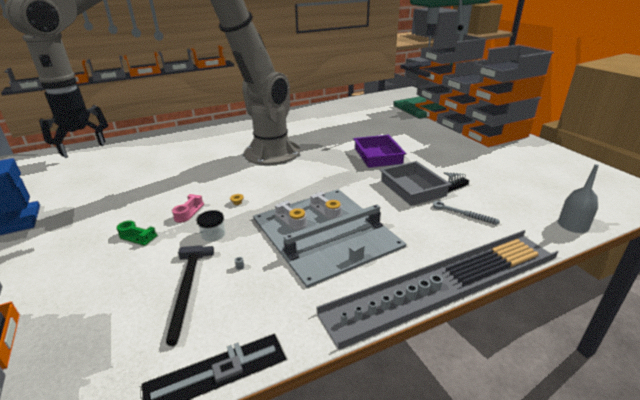

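View pics/side.png

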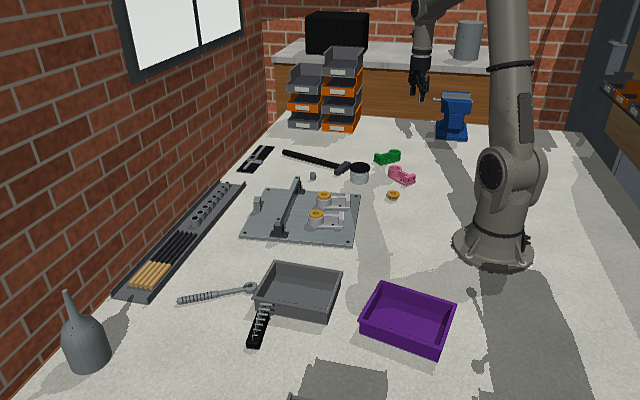

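The scene picture shows the plate with two metal castings (brass bushings at about (297,214) and (333,206)), the bridge bar, and the grey tray at (415,183). The look-alikes are a purple tray (380,150), a pink casting (187,207) and a green casting (135,232). The metal castings on the plate and the grey tray fit the description. I'll confirm that in an enlarged crop and fit the plate pose there.

Run:
```python
from h import *
a=cv2.imread('pics/scene.png');b=cv2.imread('pics/side.png')
A=cv2.resize(a[130:290,245:465],None,fx=3.6,fy=3.6,interpolation=cv2.INTER_CUBIC)
cv2.imwrite('pics/c1.png',A)
B=cv2.resize(b[170:330,230:370],None,fx=3.7,fy=3.7,interpolation=cv2.INTER_CUBIC)
cv2.imwrite('pics/c2.png',B)
```

```text
(no output)
```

View pics/c1.png

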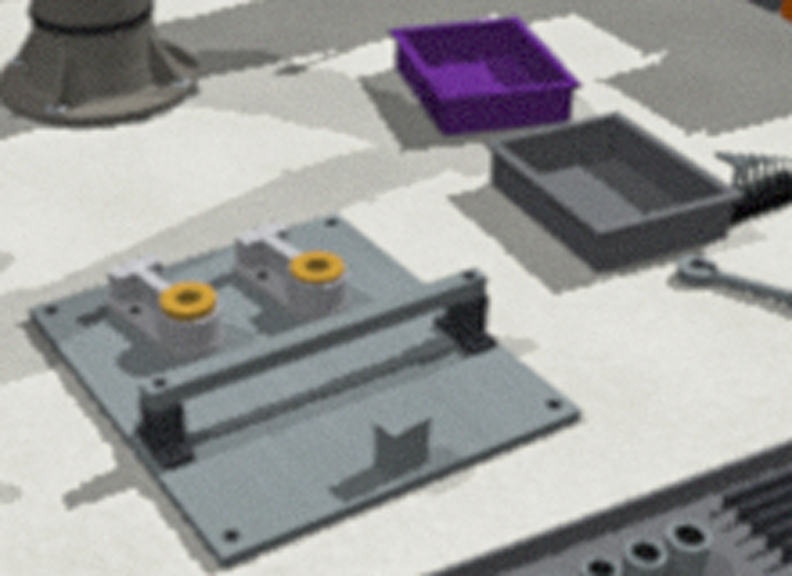

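View pics/c2.png

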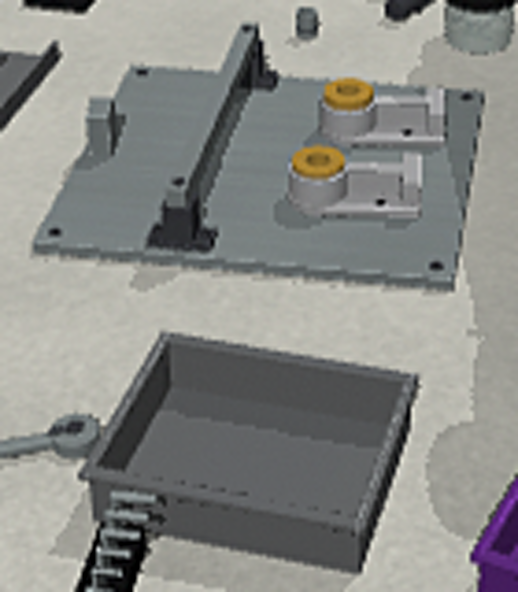

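Confirmed: both crops show the two aluminium castings with brass flanges at c1 (187,299)/(317,266), and the grey tray beside the plate on the left (+y). Next I compute poses.

Run:
```python
from h import *
from scipy.optimize import least_squares
S=lambda l:np.array(l)/3.6+[245,130]
D=lambda l:np.array(l)/3.7+[230,170]
cs,cd=K('scene'),K('side')
def fit(name,L,W,z,s,d):
    s,d=S(s),D(d)
    loc=np.array([[-L/2,-W/2],[-L/2,W/2],[L/2,W/2],[L/2,-W/2]])
    def pts(p):
        c,n=np.cos(p[2]),np.sin(p[2]);return np.c_[loc@np.array([[c,n],[-n,c]])+p[:2],np.full(4,z)]
    r=least_squares(lambda p:np.r_[(w2pix('scene',pts(p),cs)-s).ravel(),(w2pix('side',pts(p),cd)-d).ravel()],[.55,0,0])
    print(name,r.x.round(4),np.degrees(r.x[2]).round(2),'res',r.fun.round(1))
    print(pix2w('scene',s,z,cs)[:,:2].round(3).tolist(),pix2w('side',d,z,cd)[:,:2].round(3).tolist())
    return r.x
g=fit('gauge',.34,.30,.012,[(33,318),(340,217),(580,412),(225,556)],[(484,92),(453,283),(35,247),(128,67)])
t=fit('tray',.178,.138,.045,[(493,152),(614,115),(735,193),(600,237)],[(418,378),(360,528),(83,475),(165,335)])
h=[pix2w('scene',S([(187,299),(317,266)]),.053,cs),pix2w('side',D([(348,93),(317,161)]),.053,cd)]
print(h)
# tail top corners in scene
tl=pix2w('side',D([(443,88),(440,130),(420,153),(420,195)]),.046,cd); print(tl.round(3))
c,n=np.cos(g[2]),np.sin(g[2])
for q in h: print('in gauge frame mm',((q[:,:2]-g[:2])@np.array([[c,-n],[n,c]])*1000).round(1))
s=env.sense();from scipy.spatial.transform import Rotation as R
print(R.from_rotvec(s['orientation']).as_matrix().round(3))
```

```text
gauge [ 0.5727 -0.041   0.0815] 4.67 res [-1.3 -4.  -1.1 -2.8  1.  -2.3 -0.2 -0.7 -1.3 -0.8 -1.  -1.4 -2.3 -1.8
 -0.6 -1.1]
[[0.438, -0.207], [0.408, 0.089], [0.737, 0.114], [0.757, -0.177]] [[0.41, -0.199], [0.387, 0.101], [0.72, 0.129], [0.749, -0.169]]
tray [ 0.4821  0.3252 -0.0319] -1.83 res [-0.5 -4.3 -0.  -1.8 -0.4 -1.   0.3 -3.7 -2.4  0.3 -0.7 -1.7  0.5 -1.7
 -0.7  0.4]
[[0.418, 0.244], [0.407, 0.388], [0.579, 0.388], [0.586, 0.24]] [[0.385, 0.257], [0.393, 0.402], [0.572, 0.397], [0.567, 0.252]]
[array([[ 0.52671823, -0.10637232,  0.053     ],
       [ 0.53005379,  0.00457863,  0.053     ]]), array([[ 0.51689334, -0.09875146,  0.053     ],
       [ 0.51611034,  0.0163217 ,  0.053     ]])]
[[ 0.439 -0.139  0.046]
 [ 0.429 -0.067  0.046]
 [ 0.438 -0.026  0.046]
 [ 0.426  0.036  0.046]]
in gauge frame mm [[-51.2 -61.4]
 [-38.8  48.9]]
in gauge frame mm [[-60.3 -53. ]
 [-51.8  61.7]]
[[ 0.911  0.413  0.   ]
 [ 0.413 -0.911 -0.   ]
 [ 0.     0.    -1.   ]]
```

>>> arm_command([
  {"x": 398,"y": -415,"z": -80,"spin": 20},
  {"x": 398,"y": -415,"z": -80,"spin": 20},
  {"x": 398,"y": -415,"z": -80,"spin": 20},
  {"x": 398,"y": -415,"z": -80,"spin": 20},
  {"x": 398,"y": -415,"z": -80,"spin": 20},
  {"x": 398,"y": -415,"z": -80,"spin": 20},
  {"x": 398,"y": -415,"z": -80,"spin": 20},
  {"x": 398,"y": -415,"z": -80,"spin": 20},
], hand=14)

```text
clock: 1.47
ee_pos: [0.3785, -0.2786, 0.2516]
orientation: [3.138, 0.12, 0.001]
ft_force: [-0.2, 0.2, -0.1]
opening: 0.0138
gripper_force: 0.0
```

>>> arm_command([
  {"x": 95,"y": -215,"z": -40},
  {"x": 95,"y": -215,"z": -40},
  {"x": 95,"y": -215,"z": -40},
  {"x": 95,"y": -215,"z": -40},
  {"x": 95,"y": -215,"z": -40},
  {"x": 95,"y": -215,"z": -40},
  {"x": 95,"y": -215,"z": -40},
])

```text
invalid input at $.motion[0]: expected keys x, y, z, spin
```

Run:
```python
from h import *
s=env.sense();a=env.read_camera('wrist');save('w1',a)
print(s['clock'],s['ee_pos'].round(4),s['orientation'].round(4),s['ft_force'].round(2),s['joint_positions'].round(2))
k,D,T=K('wrist');print(k.round(1),D,T.round(4))
np.savez('w1',k=k,D=D,T=T)
for q in('bridge','casting_1_hub','casting_1_rib','tray','gauge','setting_block'):
    print(q,[(np.round(r['rect']).tolist(),round(r['score'],2)) for r in env.recognise('wrist',q)])
cv2.imwrite('pics/w1b.png',cv2.resize(a[:,:,::-1],(800,500),interpolation=cv2.INTER_CUBIC))
```

```text
1.4667 [ 0.3785 -0.2786  0.2516] [3.1385e+00 1.2030e-01 1.0000e-03] [-0.15  0.22 -0.08] [ 0.63  0.04 -0.09  1.88  0.    1.22 -0.95]
[[320.5   0.  322.1]
 [  0.  320.5 198.6]
 [  0.    0.    1. ]] [0.01858902 0.         0.         0.         0.        ] [[ 0.0891  0.9493  0.3015  0.4609]
 [-0.996   0.086   0.0235 -0.264 ]
 [-0.0037 -0.3024  0.9532  0.4222]
 [ 0.      0.      0.      1.    ]]
bridge []
casting_1_hub [([50.0, 0.0, 118.0, 96.0], 0.83)]
casting_1_rib [([44.0, 1.0, 119.0, 93.0], 0.75)]
tray []
gauge [([0.0, 0.0, 268.0, 129.0], 0.93)]
setting_block []
```

View pics/w1b.png

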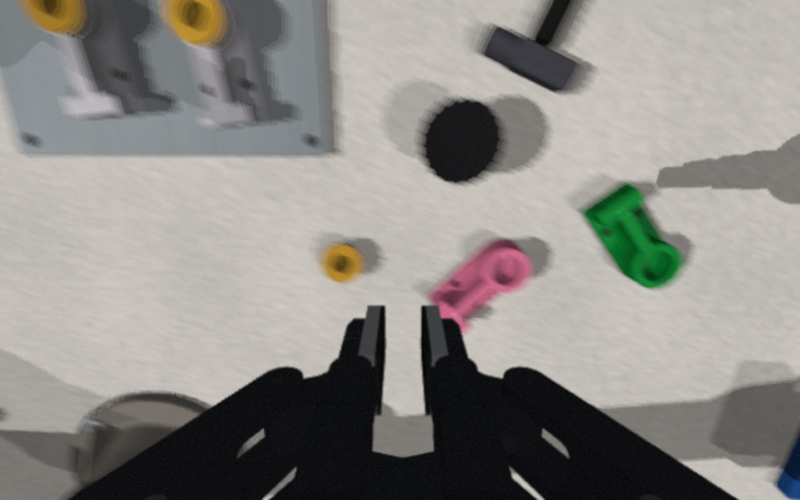

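The wrist view shows the plate at upper left, but the second move was refused because it needs all four keys. Repeating it.

>>> arm_command([
  {"x": 65,"y": -220,"z": -40,"spin": 0},
  {"x": 65,"y": -220,"z": -40,"spin": 0},
  {"x": 65,"y": -220,"z": -40,"spin": 0},
  {"x": 65,"y": -220,"z": -40,"spin": 0},
  {"x": 65,"y": -220,"z": -40,"spin": 0},
  {"x": 65,"y": -220,"z": -40,"spin": 0},
  {"x": 65,"y": -220,"z": -40,"spin": 0},
  {"x": 65,"y": -220,"z": -40,"spin": 0},
])

```text
clock: 2.48
ee_pos: [0.4265, -0.0565, 0.2911]
orientation: [3.139, 0.122, 0.0]
ft_force: [-0.9, -1.5, -0.2]
opening: 0.0135
gripper_force: 0.0
```

Run:
```python
from h import *
s=env.sense();a=env.read_camera('wrist');save('w2',a)
print(s['clock'],s['ee_pos'].round(4),s['orientation'].round(4),s['ft_force'].round(2),s['joint_positions'].round(2))
k,D,T=K('wrist');print(T.round(4).tolist())
np.savez('w2',k=k,D=D,T=T)
for q in('bridge','casting_1_hub','casting_1_rib','tray','gauge','setting_block'):
    print(q,[(np.round(r['rect']).tolist(),round(r['score'],2)) for r in env.recognise('wrist',q)])
cv2.imwrite('pics/w2b.png',cv2.resize(a[:,:,::-1],(800,500),interpolation=cv2.INTER_CUBIC))
```

```text
2.4833 [ 0.4265 -0.0565  0.2911] [3.1387e+00 1.2180e-01 2.0000e-04] [-0.9  -1.5  -0.16] [ 0.39 -0.06 -0.34  1.89 -0.02  1.31 -1.44]
[[0.0751, 0.9489, 0.3067, 0.5046], [-0.9972, 0.0712, 0.0239, -0.0526], [0.0009, -0.3076, 0.9515, 0.4596], [0.0, 0.0, 0.0, 1.0]]
bridge [([198.0, 2.0, 442.0, 16.0], 0.95), ([345.0, 63.0, 391.0, 157.0], 0.69), ([539.0, 4.0, 637.0, 130.0], 0.36)]
casting_1_hub [([260.0, 57.0, 304.0, 152.0], 0.89)]
casting_1_rib [([253.0, 55.0, 307.0, 148.0], 0.77)]
tray [([0.0, 196.0, 106.0, 339.0], 0.84), ([0.0, 2.0, 101.0, 168.0], 0.59)]
gauge [([195.0, 0.0, 444.0, 172.0], 0.96)]
setting_block []
```

View pics/w2b.png

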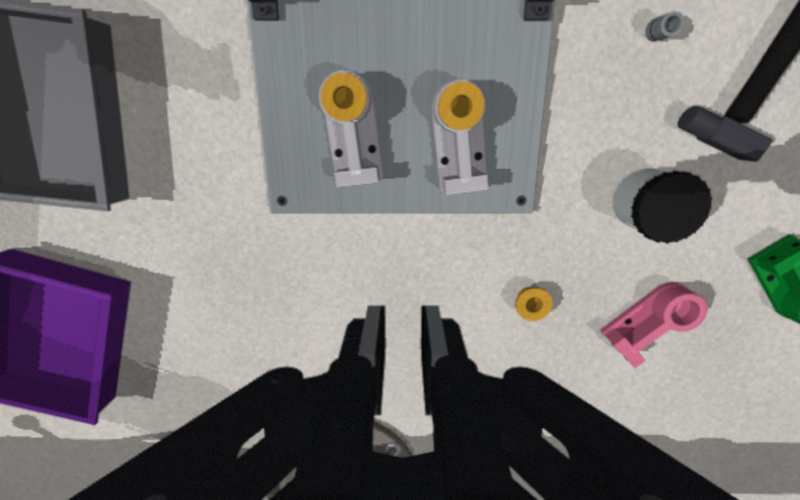

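The wrist view shows the plate's near corners at (272,213) and (537,212), the flanges at (344,97) and (461,105), the tails at (356,178) and (465,184), and the grey tray at left. All pixels are on the 800-wide picture.

```bash
cat >> h.py <<'E'
def brass(im,lo=60):
    h=cv2.cvtColor(im,cv2.COLOR_RGB2HSV); m=cv2.inRange(h,(12,120,lo),(30,255,255))
    m=cv2.morphologyEx(m,cv2.MORPH_CLOSE,np.ones((9,9),np.uint8))
    n,l,st,ce=cv2.connectedComponentsWithStats(m)
    out=[]
    for i in range(1,n):
        if st[i,4]>200:
            c=max(cv2.findContours((l==i).astype(np.uint8),0,1)[0],key=len); e=cv2.fitEllipse(cv2.convexHull(c))
            out.append((e[0],e[1],int(st[i,4])))
    return out
E
python3 - <<'E'
from h import *
w=np.load('w2.npz');cal=(w['k'],w['D'],w['T'])
im=cv2.imread('pics/w2.png')[:,:,::-1].copy()
for e in brass(im): print(np.round(e[0],1),np.round(e[1],1),e[2],pix2w('w',[e[0]],.053,cal).round(4))
f=lambda l,z:pix2w('w',np.array(l)/1.25,z,cal)[:,:2].round(4).tolist()
print('plate corners',f([(272,213),(537,212)],.012))
print('plate left/right edge top',f([(249,20),(559,20)],.012))
print('tail rear bottom L,R',f([(337,187),(381,182)],.046),f([(445,194),(488,189)],.046))
print('tail front top L,R',f([(333,173),(377,167)],.046),f([(443,181),(487,176)],.046))
print('rib top',f([(350,130),(355,172)],.046),f([(463,135),(465,178)],.046))
print('tray right rim',f([(84,10),(110,209)],.045),f([(0,198)],.045))
E
```

```text
[274.7  77.1] [35.7 38.7] 1096 [[0.5202 0.0045 0.053 ]]
[368.7  84.2] [35.7 38.8] 1094 [[ 0.5207 -0.1075  0.053 ]]
[426.5 242.5] [26.9 29.1] 623 [[ 0.3204 -0.2126  0.053 ]]
plate corners [[0.3913, 0.0877], [0.4151, -0.2132]]
plate left/right edge top [[0.5845, 0.1046], [0.6074, -0.1997]]
tail rear bottom L,R [[0.4326, 0.0095], [0.4411, -0.0355]] [[0.4337, -0.1025], [0.4422, -0.1463]]
tail front top L,R [[0.4466, 0.014], [0.456, -0.0305]] [[0.4469, -0.099], [0.4553, -0.1434]]
rib top [[0.49, -0.0019], [0.4493, -0.0084]] [[0.4936, -0.1139], [0.4517, -0.1212]]
tray right rim [[0.5739, 0.2393], [0.3911, 0.2447]] [[0.3942, 0.353]]
```

>>> arm_command([
  {"x": -9,"y": -41,"z": 40,"spin": -6.5},
  {"x": -9,"y": -41,"z": 80,"spin": -6.5},
  {"x": -9,"y": -41,"z": 120,"spin": -6.5},
  {"x": -9,"y": -41,"z": 160,"spin": -6.5},
  {"x": -9,"y": -41,"z": 200,"spin": -6.5},
  {"x": -9,"y": -41,"z": 230,"spin": -6.5},
  {"x": -9,"y": -41,"z": 255,"spin": -6.5},
  {"x": -9,"y": -41,"z": 268,"spin": -6.5},
], hand=14)

```text
clock: 3.5
ee_pos: [0.4112, -0.0165, 0.0198]
orientation: [-3.127, -0.297, 0.009]
ft_force: [-0.5, -0.3, -0.6]
opening: 0.0138
gripper_force: 0.0
```

Run:
```python
from h import *
s=env.sense();a=env.read_camera('wrist');save('w3',a)
print(s['clock'],s['ee_pos'].round(4),s['orientation'].round(4),s['ft_force'].round(2),s['joint_positions'].round(2))
k,D,T=K('wrist');np.savez('w3',k=k,D=D,T=T)
for e in brass(a): print(np.round(e[0],1),np.round(e[1],1),e[2],pix2w('w',[e[0]],.053).round(4))
cv2.imwrite('pics/w3b.png',cv2.resize(a[:,:,::-1],(800,500),interpolation=cv2.INTER_CUBIC))
```

```text
3.5 [ 0.4112 -0.0165  0.0198] [-3.1265 -0.2972  0.0091] [-0.5  -0.27 -0.62] [ 0.29  0.26 -0.39  2.25  0.16  0.67 -1.6 ]Traceback (most recent call last):
  File "<stdin>", line 5, in <module>
  File "h.py", line 7, in pix2w
    k,D,T=cal or K(c)
                 ~^^^
  File "h.py", line 4, in K
    g=env.get_calibration(c); f=200/np.tan(np.radians(g['vertical_fov'])/2)
ValueError: cameras: scene, side, wrist
```

Run:
```python
from h import *
w=np.load('w3.npz');cal=(w['k'],w['D'],w['T']);print(cal[2].round(3).tolist())
a=cv2.imread('pics/w3.png')[:,:,::-1].copy()
for e in brass(a): print(np.round(e[0],1),np.round(e[1],1),e[2],pix2w('w',[e[0]],.053,cal).round(4))
cv2.imwrite('pics/w3b.png',cv2.resize(a[:,:,::-1],(800,500),interpolation=cv2.INTER_CUBIC))
```

```text
[[0.189, 0.932, 0.309, 0.489], [-0.982, 0.18, 0.057, -0.002], [-0.002, -0.314, 0.949, 0.187], [0.0, 0.0, 0.0, 1.0]]
[312.4  -3.6] [115.4 135.8] 5781 [[0.5206 0.0074 0.053 ]]
[598.7  55.5] [111.4 145.2] 10646 [[ 0.5212 -0.1027  0.053 ]]
```

View pics/w3b.png

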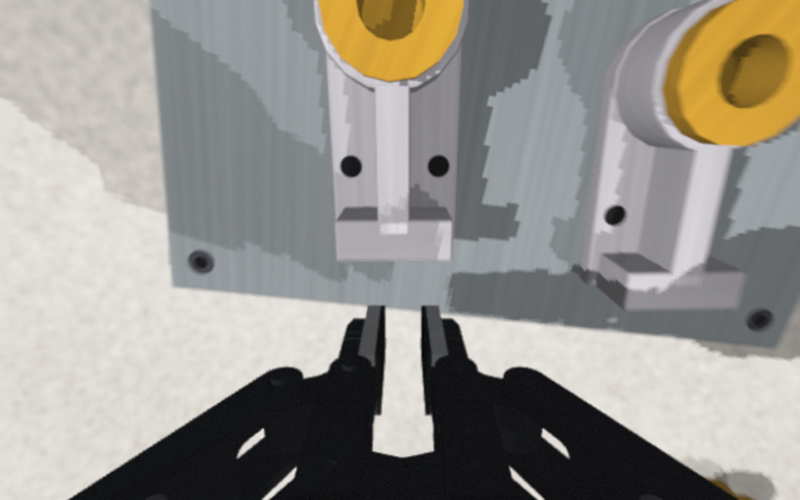

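The wrist view shows the fingers square behind the left casting's tail (face at (337–452, 262)) and about 3 mm off to the right. The gap is about 15 mm.

>>> arm_command([
  {"x": 3,"y": -3,"z": 0,"spin": 0},
  {"x": 7,"y": -3,"z": 0,"spin": 0},
  {"x": 10,"y": -3,"z": 0,"spin": 0},
  {"x": 12,"y": -3,"z": 0,"spin": 0},
  {"x": 12.8,"y": -3,"z": 0,"spin": 0},
  {"x": 13.6,"y": -3,"z": 0,"spin": 0},
  {"x": 14.4,"y": -3,"z": 0,"spin": 0},
  {"x": 15.2,"y": -3,"z": 0,"spin": 0},
])

```text
clock: 4.22
ee_pos: [0.4285, -0.0103, 0.0232]
orientation: [3.127, 0.298, 0.001]
ft_force: [-0.2, -0.4, -0.0]
opening: 0.014
gripper_force: 0.0
```

>>> arm_command([
  {"x": 0.8,"y": 0,"z": 0,"spin": 0},
  {"x": 1.6,"y": 0,"z": 0,"spin": 0},
  {"x": 2.4,"y": 0,"z": 0,"spin": 0},
  {"x": 3.2,"y": 0,"z": 0,"spin": 0},
  {"x": 4,"y": 0,"z": 0,"spin": 0},
  {"x": 4.8,"y": 0,"z": 0,"spin": 0},
  {"x": 5.6,"y": 0,"z": 0,"spin": 0},
  {"x": 6.4,"y": 0,"z": 0,"spin": 0},
])

```text
clock: 4.88
ee_pos: [0.4348, -0.009, 0.023]
orientation: [3.127, 0.298, 0.0]
ft_force: [-0.6, -0.8, 1.4]
opening: 0.0142
gripper_force: 0.0
```

>>> arm_command([
  {"x": 0.8,"y": 0,"z": 0,"spin": 0},
  {"x": 1.6,"y": 0,"z": 0,"spin": 0},
  {"x": 2.4,"y": 0,"z": 0,"spin": 0},
  {"x": 3.2,"y": 0,"z": 0,"spin": 0},
  {"x": 4,"y": 0,"z": 0,"spin": 0},
  {"x": 4.8,"y": 0,"z": 0,"spin": 0},
  {"x": 5.6,"y": 0,"z": 0,"spin": 0},
  {"x": 6.4,"y": 0,"z": 0,"spin": 0},
])

```text
clock: 5.55
ee_pos: [0.441, -0.0078, 0.023]
orientation: [3.127, 0.298, -0.0]
ft_force: [0.4, -0.3, -0.3]
opening: 0.0139
gripper_force: 0.0
```

Run:
```python
from h import *
s=env.sense();a=env.read_camera('wrist');cal=K('wrist')
print(s['clock'],s['ee_pos'].round(4),s['ft_force'].round(2),s['moment'].round(2))
for e in brass(a): print(np.round(e[0],1),np.round(e[1],1),e[2],pix2w('wrist',[e[0]],.053,cal).round(4))
cv2.imwrite('pics/w4b.png',cv2.resize(a[:,:,::-1],(800,500),interpolation=cv2.INTER_CUBIC))
```

```text
5.55 [ 0.441  -0.0078  0.023 ] [ 0.43 -0.32 -0.35] [0.07 0.   0.01]
[320.6  85.4] [104.5 110.9] 9083 [[0.5221 0.0077 0.053 ]]
[581.  134.9] [ 99.3 128.4] 9816 [[ 0.5231 -0.1044  0.053 ]]
```

View pics/w4b.png

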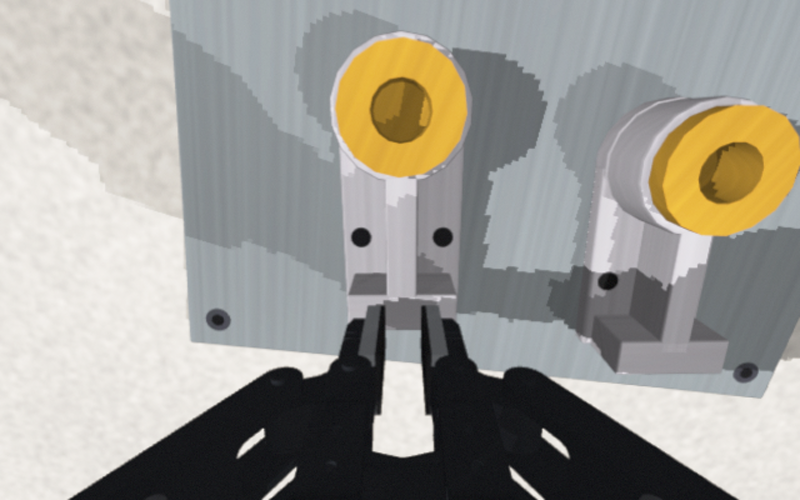

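Run:
```python
from h import *
cal=K('wrist');s=env.sense()
print(cal[2].round(3).tolist())
e=s['ee_pos'];u=np.array([.982,.189,0]);v=np.array([-.189,.982,0]);Z=np.array([0,0,1.])
for d in(-11,0,11):
  for z in(0,.02): print('tip',d,z,(w2pix('wrist',e+d*.001*u+z*Z,cal)*1.25).round(0))
g=lambda l,z:pix2w('wrist',np.array(l)/1.25,z,cal)
for n,l,z in(('tail top front edge',[(350,293),(457,293)],.046),('tail lower edge seen',[(348,322),(455,322)],.046),('plate corner',[(192,341),(762,397)],.012),('foot front?',[(348,322)],.012)):
    P=g(l,z);print(n,P.round(4).tolist(),(P@u).round(4),(P@v).round(4))
print('tcp',e@u,e@v)
```

```text
[[0.19, 0.935, 0.301, 0.518], [-0.982, 0.18, 0.058, 0.006], [0.0, -0.307, 0.952, 0.192], [0.0, 0.0, 0.0, 1.0]]
tip -11 0 [[401. 319.]]
tip -11 0.02 [[401. 342.]]
tip 0 0 [[401. 298.]]
tip 0 0.02 [[401. 319.]]
tip 11 0 [[401. 276.]]
tip 11 0.02 [[401. 294.]]
tail top front edge [[0.45, 0.0144, 0.046], [0.4581, -0.0273, 0.046]] [0.4447 0.4447] [-0.0709 -0.1134]
tail lower edge seen [[0.4372, 0.0133, 0.046], [0.4454, -0.0294, 0.046]] [0.4318 0.4318] [-0.0696 -0.1131]
plate corner [[0.3929, 0.0908, 0.012], [0.4167, -0.206, 0.012]] [0.403  0.3702] [ 0.0149 -0.281 ]
foot front? [[0.4182, 0.0149, 0.012]] [0.4135] [-0.0644]
tcp 0.4318389730578013 -0.09099559382362526
```

The hub has not moved. The picture shows the fingertips lying over the tail top, and their parallax (14 mm spans 36 px) puts them at about z=0.05, higher than the TCP reading. I'll back off, shut the fingers and measure where the tips are.

>>> arm_command([
  {"x": -8,"y": 0,"z": 0,"spin": 0},
  {"x": -16,"y": 0,"z": 0,"spin": 0},
  {"x": -24,"y": 0,"z": 0,"spin": 0},
  {"x": -28,"y": 0,"z": 0,"spin": 0},
  {"x": -28,"y": 0,"z": 0,"spin": 0},
  {"x": -28,"y": 0,"z": 0,"spin": 0},
], hand=0)

```text
clock: 6.1
ee_pos: [0.4132, -0.0133, 0.0231]
orientation: [3.127, 0.298, 0.001]
ft_force: [0.3, -0.6, 0.4]
opening: 0.0006
gripper_force: 0.0
```

Run:
```python
from h import *
s=env.sense();a=env.read_camera('wrist');save('w5',a);cal=K('wrist')
print(s['clock'],s['ee_pos'].round(4),s['ft_force'].round(2),s['opening'])
e=s['ee_pos'];u=np.array([.982,.189,0]);v=np.array([-.189,.982,0]);Z=np.array([0,0,1.])
for d in(0,11):
  for z in(0,.01,.02,.03): print('tip',d,z,w2pix('wrist',e+d*.001*u+z*Z,cal).round(0))
for e in brass(a): print(np.round(e[0],1),pix2w('wrist',[e[0]],.053,cal).round(4))
A=np.vstack([cv2.resize(x[170:350,210:430,::-1],None,fx=2.2,fy=1.6) if 0 else x[170:350,210:430,::-1] for x in(a,)])
B=cv2.imread('pics/w4b.png'); B=cv2.resize(B,(640,400))[170:350,210:430]
cv2.imwrite('pics/w5c.png',cv2.resize(np.hstack([A,B]),None,fx=1.8,fy=1.8,interpolation=cv2.INTER_CUBIC))
```

```text
6.1 [ 0.4132 -0.0133  0.0231] [ 0.32 -0.56  0.42] 0.0006322639482371199
tip 0 0 [[321. 239.]]
tip 0 0.01 [[321. 247.]]
tip 0 0.02 [[321. 256.]]
tip 0 0.03 [[321. 265.]]
tip 11 0 [[321. 221.]]
tip 11 0.01 [[321. 228.]]
tip 11 0.02 [[321. 236.]]
tip 11 0.03 [[321. 245.]]
[319.9   6.7] [[0.5221 0.0078 0.053 ]]
[603.1  60.1] [[ 0.5243 -0.1056  0.053 ]]
```

View pics/w5c.png

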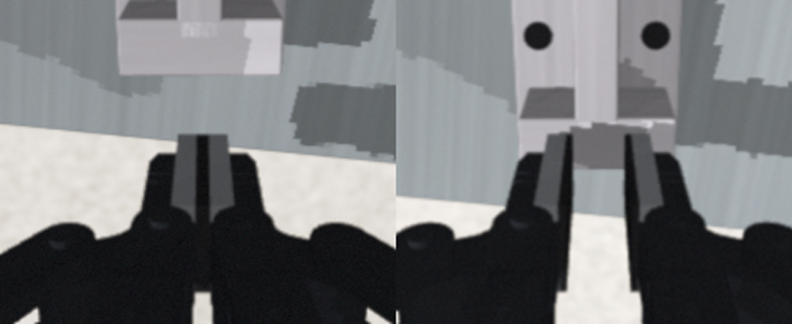

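The fingers, shut on the left and open on the right, lie over the tail, and the measured tip row of 244 again fits tips about 25–30 mm above the reported TCP. I'll probe downward gently with the force reading.

>>> arm_command([
  {"x": -2,"y": 0,"z": 4,"spin": 0},
  {"x": -2,"y": 0,"z": 8,"spin": 0},
  {"x": -2,"y": 0,"z": 9.5,"spin": 0},
  {"x": -2,"y": 0,"z": 10.5,"spin": 0},
])

```text
clock: 6.48
ee_pos: [0.4112, -0.0134, 0.012]
orientation: [-3.127, -0.299, 0.001]
ft_force: [0.5, 0.0, -1.1]
opening: 0.0001
gripper_force: 0.0
```

>>> arm_command([
  {"x": 0,"y": 0,"z": 0.7,"spin": 0},
  {"x": 0,"y": 0,"z": 1.4,"spin": 0},
  {"x": 0,"y": 0,"z": 2,"spin": 0},
])

```text
clock: 6.73
ee_pos: [0.4116, -0.0135, 0.0105]
orientation: [3.127, 0.299, 0.0]
ft_force: [-0.1, 0.0, 0.7]
opening: 0.0001
gripper_force: 0.0
```

>>> arm_command([
  {"x": 0,"y": 0,"z": 1,"spin": 0},
  {"x": 0,"y": 0,"z": 2,"spin": 0},
  {"x": 0,"y": 0,"z": 3,"spin": 0},
])

```text
clock: 6.98
ee_pos: [0.4116, -0.0135, 0.0075]
orientation: [3.127, 0.298, 0.0]
ft_force: [-0.5, -0.4, 0.4]
opening: 0.0002
gripper_force: 0.0
```

>>> arm_command([
  {"x": 0,"y": 0,"z": 1,"spin": 0},
  {"x": 0,"y": 0,"z": 2,"spin": 0},
  {"x": 0,"y": 0,"z": 3,"spin": 0},
])

```text
clock: 7.23
ee_pos: [0.4115, -0.0135, 0.0044]
orientation: [3.127, 0.298, 0.0]
ft_force: [0.1, 0.6, -0.6]
opening: 0.0
gripper_force: 0.0
```

The TCP now reads 8 mm below the plate's top with no force, so the real tips stand about 25–30 mm higher than the reading. Going a little lower, then pushing.

>>> arm_command([
  {"x": 0,"y": 0,"z": 1,"spin": 0},
  {"x": 0,"y": 0,"z": 2,"spin": 0},
  {"x": 0,"y": 0,"z": 3,"spin": 0},
  {"x": 0,"y": 0,"z": 4,"spin": 0},
])

```text
clock: 7.57
ee_pos: [0.4115, -0.0135, 0.0004]
orientation: [3.127, 0.298, -0.0]
ft_force: [0.8, 0.7, 0.3]
opening: 0.0001
gripper_force: 0.0
```

>>> arm_command([
  {"x": 0,"y": 0,"z": 1,"spin": 0},
  {"x": 0,"y": 0,"z": 2,"spin": 0},
  {"x": 0,"y": 0,"z": 3,"spin": 0},
  {"x": 0,"y": 0,"z": 4,"spin": 0},
])

```text
clock: 7.9
ee_pos: [0.4115, -0.0135, -0.0036]
orientation: [3.127, 0.298, 0.0]
ft_force: [0.2, 0.1, 0.1]
opening: 0.0
gripper_force: 0.0
```

Run:
```python
from h import *
s=env.sense();a=env.read_camera('wrist');save('w6',a);cal=K('wrist')
e=s['ee_pos'];u=np.array([.982,.189,0])
print(e.round(4),e@u,cal[2][:3,3].round(4),env.sense()['ft_force'].round(2))
for b in brass(a): p=pix2w('wrist',[b[0]],.053,cal);print(np.round(b[0],1),p.round(4),p@u)
g=cv2.cvtColor(a,cv2.COLOR_RGB2GRAY)
print(g[195:250:3,321].tolist()); print(g[195:250:3,316].tolist())
```

```text
[ 0.4115 -0.0135 -0.0036] 0.4015200402489273 [0.4887 0.0007 0.1652] [ 0.54  0.46 -0.37]
[319.5 -22.2] [[0.5211 0.0077 0.053 ]] [0.51314622]
[633.3  60.1] [[ 0.5172 -0.0944  0.053 ]] [0.49004355]
[216, 221, 224, 225, 180, 182, 182, 182, 183, 184, 186, 186, 142, 140, 142, 143, 139, 21, 20]
[217, 228, 232, 223, 182, 181, 183, 182, 183, 182, 184, 183, 141, 138, 139, 137, 136, 82, 82]
```

>>> arm_command([
  {"x": 4,"y": 0,"z": 0,"spin": 0},
  {"x": 8,"y": 0,"z": 0,"spin": 0},
  {"x": 10,"y": 0,"z": 0,"spin": 0},
  {"x": 11,"y": 0,"z": 0,"spin": 0},
  {"x": 11.8,"y": 0,"z": 0,"spin": 0},
  {"x": 12.6,"y": 0,"z": 0,"spin": 0},
  {"x": 13.4,"y": 0,"z": 0,"spin": 0},
  {"x": 14.2,"y": 0,"z": 0,"spin": 0},
])

```text
clock: 8.62
ee_pos: [0.4254, -0.0108, -0.0035]
orientation: [3.127, 0.298, -0.0]
ft_force: [0.5, 0.1, 0.5]
opening: -0.0001
gripper_force: 0.0
```

>>> arm_command([
  {"x": 0.8,"y": 0,"z": 0,"spin": 0},
  {"x": 1.6,"y": 0,"z": 0,"spin": 0},
  {"x": 2.4,"y": 0,"z": 0,"spin": 0},
  {"x": 3.2,"y": 0,"z": 0,"spin": 0},
  {"x": 4,"y": 0,"z": 0,"spin": 0},
  {"x": 4.8,"y": 0,"z": 0,"spin": 0},
  {"x": 5.6,"y": 0,"z": 0,"spin": 0},
  {"x": 6.4,"y": 0,"z": 0,"spin": 0},
])

```text
clock: 9.28
ee_pos: [0.432, -0.0095, -0.0036]
orientation: [-3.127, -0.298, -0.001]
ft_force: [-0.9, -0.2, -0.8]
opening: -0.0001
gripper_force: 0.8
```

>>> arm_command([
  {"x": 0.8,"y": 0,"z": 0,"spin": 0},
  {"x": 1.6,"y": 0,"z": 0,"spin": 0},
  {"x": 2.4,"y": 0,"z": 0,"spin": 0},
  {"x": 3.2,"y": 0,"z": 0,"spin": 0},
  {"x": 4,"y": 0,"z": 0,"spin": 0},
  {"x": 4.8,"y": 0,"z": 0,"spin": 0},
  {"x": 5.6,"y": 0,"z": 0,"spin": 0},
  {"x": 6.4,"y": 0,"z": 0,"spin": 0},
])

```text
clock: 9.95
ee_pos: [0.4381, -0.0084, -0.0035]
orientation: [3.127, 0.298, 0.0]
ft_force: [-1.4, -0.0, -1.0]
opening: 0.0001
gripper_force: 0.8
```

```bash
cat > st.py <<'E'
from h import *
# optional argv: casting side L/R ; prints hub position in the bridge frame (mm)
import sys
s=env.sense();a=env.read_camera('wrist');save('st_%.1f'%s['clock'],a);cal=K('wrist')
B=np.array([.6225,-.0448]);c,n=np.cos(np.radians(4.7)),np.sin(np.radians(4.7))
print(round(s['clock'],2),s['ee_pos'].round(4),s['ft_force'].round(2),s['moment'].round(2))
for b in brass(a):
    p=pix2w('wrist',[b[0]],.053,cal)[0];r=p[:2]-B
    print(np.round(b[0]),np.round(b[1]),p.round(4),'bridge xy mm',(1000*np.array([c*r[0]+n*r[1],-n*r[0]+c*r[1]])).round(1))
E
python3 st.py
```

```text
9.95 [ 0.4381 -0.0084 -0.0035] [-1.4  -0.04 -0.95] [-0.07  0.37  0.02]
[321.  31.] [136. 154.] [0.5341 0.0099 0.053 ] bridge xy mm [-83.6  61.7]
[645. 135.] [124. 168.] [ 0.5233 -0.1047  0.053 ] bridge xy mm [-103.8  -51.6]
```

>>> arm_command([
  {"x": 0.8,"y": 0,"z": 0,"spin": 0},
  {"x": 1.6,"y": 0,"z": 0,"spin": 0},
  {"x": 2.4,"y": 0,"z": 0,"spin": 0},
  {"x": 3.2,"y": 0,"z": 0,"spin": 0},
  {"x": 4,"y": 0,"z": 0,"spin": 0},
  {"x": 4.8,"y": 0,"z": 0,"spin": 0},
  {"x": 5.6,"y": 0,"z": 0,"spin": 0},
  {"x": 6.4,"y": 0,"z": 0,"spin": 0},
])

```text
clock: 10.67
ee_pos: [0.4437, -0.0073, -0.0035]
orientation: [3.127, 0.298, -0.002]
ft_force: [-4.7, -1.4, 4.2]
opening: -0.0002
gripper_force: 2.3
```

>>> arm_command([
  {"x": 0.8,"y": 0,"z": 0,"spin": 0},
  {"x": 1.6,"y": 0,"z": 0,"spin": 0},
  {"x": 2.4,"y": 0,"z": 0,"spin": 0},
  {"x": 3.2,"y": 0,"z": 0,"spin": 0},
  {"x": 4,"y": 0,"z": 0,"spin": 0},
  {"x": 4.8,"y": 0,"z": 0,"spin": 0},
  {"x": 5.6,"y": 0,"z": 0,"spin": 0},
  {"x": 6.4,"y": 0,"z": 0,"spin": 0},
])

```text
clock: 11.33
ee_pos: [0.4503, -0.006, -0.0035]
orientation: [3.127, 0.298, -0.001]
ft_force: [-3.1, -0.2, 0.6]
opening: -0.0001
gripper_force: 1.4
```

>>> arm_command([
  {"x": 0.8,"y": 0,"z": 0,"spin": 0},
  {"x": 1.6,"y": 0,"z": 0,"spin": 0},
  {"x": 2.4,"y": 0,"z": 0,"spin": 0},
  {"x": 3.2,"y": 0,"z": 0,"spin": 0},
  {"x": 4,"y": 0,"z": 0,"spin": 0},
  {"x": 4.8,"y": 0,"z": 0,"spin": 0},
  {"x": 5.6,"y": 0,"z": 0,"spin": 0},
  {"x": 6.4,"y": 0,"z": 0,"spin": 0},
])

```text
clock: 12.0
ee_pos: [0.4571, -0.0047, -0.0035]
orientation: [3.127, 0.298, 0.001]
ft_force: [-1.6, -0.2, -0.1]
opening: -0.0003
gripper_force: 0.9
```

>>> arm_command([
  {"x": 0.8,"y": 0,"z": 0,"spin": 0},
  {"x": 1.6,"y": 0,"z": 0,"spin": 0},
  {"x": 2.4,"y": 0,"z": 0,"spin": 0},
  {"x": 3.2,"y": 0,"z": 0,"spin": 0},
  {"x": 4,"y": 0,"z": 0,"spin": 0},
  {"x": 4.8,"y": 0,"z": 0,"spin": 0},
  {"x": 5.6,"y": 0,"z": 0,"spin": 0},
  {"x": 6.4,"y": 0,"z": 0,"spin": 0},
])

```text
clock: 12.67
ee_pos: [0.4633, -0.0035, -0.0035]
orientation: [3.127, 0.298, 0.0]
ft_force: [-1.9, -0.1, -0.3]
opening: 0.0001
gripper_force: 0.9
```

>>> arm_command([
  {"x": 0.8,"y": 0,"z": 0,"spin": 0},
  {"x": 1.6,"y": 0,"z": 0,"spin": 0},
  {"x": 2.4,"y": 0,"z": 0,"spin": 0},
  {"x": 3.2,"y": 0,"z": 0,"spin": 0},
  {"x": 4,"y": 0,"z": 0,"spin": 0},
  {"x": 4.8,"y": 0,"z": 0,"spin": 0},
  {"x": 5.6,"y": 0,"z": 0,"spin": 0},
  {"x": 6.4,"y": 0,"z": 0,"spin": 0},
])

```text
clock: 13.33
ee_pos: [0.4695, -0.0023, -0.0035]
orientation: [3.127, 0.298, -0.0]
ft_force: [-1.7, -0.4, 0.4]
opening: 0.0001
gripper_force: 1.0
```

>>> arm_command([
  {"x": 0.8,"y": 0,"z": 0,"spin": 0},
  {"x": 1.6,"y": 0,"z": 0,"spin": 0},
  {"x": 2.4,"y": 0,"z": 0,"spin": 0},
  {"x": 3.2,"y": 0,"z": 0,"spin": 0},
  {"x": 4,"y": 0,"z": 0,"spin": 0},
  {"x": 4.8,"y": 0,"z": 0,"spin": 0},
  {"x": 5.6,"y": 0,"z": 0,"spin": 0},
  {"x": 6.4,"y": 0,"z": 0,"spin": 0},
])

```text
clock: 14.0
ee_pos: [0.4758, -0.0012, -0.0035]
orientation: [3.127, 0.298, 0.0]
ft_force: [-2.3, -0.2, -0.5]
opening: 0.0001
gripper_force: 1.1
```

```bash
python3 st.py
```

```text
14.0 [ 0.4758 -0.0012 -0.0035] [-2.27 -0.24 -0.46] [-0.08  0.45 -0.04]
[321.  31.] [136. 154.] [0.5719 0.0171 0.053 ] bridge xy mm [-45.4  65.9]
[610. 237.] [109. 136.] [ 0.5233 -0.1034  0.053 ] bridge xy mm [-103.7  -50.3]
```

>>> arm_command([
  {"x": 0.8,"y": 0,"z": 0,"spin": 0},
  {"x": 1.6,"y": 0,"z": 0,"spin": 0},
  {"x": 2.4,"y": 0,"z": 0,"spin": 0},
  {"x": 3.2,"y": 0,"z": 0,"spin": 0},
  {"x": 4,"y": 0,"z": 0,"spin": 0},
  {"x": 4.8,"y": 0,"z": 0,"spin": 0},
  {"x": 5.6,"y": 0,"z": 0,"spin": 0},
  {"x": 6.4,"y": 0,"z": 0,"spin": 0},
])

```text
clock: 14.72
ee_pos: [0.4817, -0.0, -0.0034]
orientation: [3.127, 0.298, -0.001]
ft_force: [-4.1, -1.1, 1.8]
opening: -0.0
gripper_force: 1.9
```

>>> arm_command([
  {"x": 0.7,"y": 0,"z": 0,"spin": 0},
  {"x": 1.4,"y": 0,"z": 0,"spin": 0},
  {"x": 2,"y": 0,"z": 0,"spin": 0},
])

```text
clock: 14.97
ee_pos: [0.4841, 0.0005, -0.0035]
orientation: [3.127, 0.298, 0.0]
ft_force: [-3.7, -1.7, 2.1]
opening: 0.0004
gripper_force: 1.7
```

>>> arm_command([
  {"x": 0.7,"y": 0,"z": 0,"spin": 0},
  {"x": 1.4,"y": 0,"z": 0,"spin": 0},
  {"x": 2,"y": 0,"z": 0,"spin": 0},
])

```text
clock: 15.22
ee_pos: [0.4859, 0.0008, -0.0035]
orientation: [3.127, 0.298, -0.0]
ft_force: [-3.2, -0.4, 1.5]
opening: -0.0002
gripper_force: 1.6
```

>>> arm_command([
  {"x": 0.7,"y": 0,"z": 0,"spin": 0},
  {"x": 1.4,"y": 0,"z": 0,"spin": 0},
])

```text
clock: 15.38
ee_pos: [0.4874, 0.0011, -0.0034]
orientation: [3.127, 0.298, 0.0]
ft_force: [-2.8, -0.4, 1.8]
opening: 0.0005
gripper_force: 1.8
```

>>> arm_command([
  {"x": 0.7,"y": 0,"z": 0,"spin": 0},
  {"x": 1.4,"y": 0,"z": 0,"spin": 0},
])

```text
clock: 15.55
ee_pos: [0.4886, 0.0014, -0.0035]
orientation: [3.127, 0.298, -0.0]
ft_force: [-3.8, -0.4, 2.4]
opening: 0.0001
gripper_force: 2.0
```

>>> arm_command([
  {"x": 0.7,"y": 0,"z": 0,"spin": 0},
  {"x": 1.4,"y": 0,"z": 0,"spin": 0},
])

```text
clock: 15.72
ee_pos: [0.4901, 0.0016, -0.0035]
orientation: [3.127, 0.298, -0.0]
ft_force: [-2.9, -1.3, 2.6]
opening: -0.0002
gripper_force: 1.9
```

>>> arm_command([
  {"x": 0.7,"y": 0,"z": 0,"spin": 0},
  {"x": 1.4,"y": 0,"z": 0,"spin": 0},
])

```text
clock: 15.88
ee_pos: [0.4914, 0.0019, -0.0035]
orientation: [3.127, 0.298, -0.0]
ft_force: [-4.0, -0.4, 3.3]
opening: 0.0001
gripper_force: 2.0
```

>>> arm_command([
  {"x": 0.7,"y": 0,"z": 0,"spin": 0},
  {"x": 1.4,"y": 0,"z": 0,"spin": 0},
])

```text
clock: 16.05
ee_pos: [0.4928, 0.0021, -0.0035]
orientation: [3.127, 0.298, -0.0]
ft_force: [-4.2, -0.3, 2.1]
opening: 0.0003
gripper_force: 2.0
```

>>> arm_command([
  {"x": 0.7,"y": 0,"z": 0,"spin": 0},
  {"x": 1.4,"y": 0,"z": 0,"spin": 0},
])

```text
clock: 16.22
ee_pos: [0.4942, 0.0024, -0.0035]
orientation: [3.127, 0.298, -0.0]
ft_force: [-3.7, -0.7, 1.9]
opening: 0.0002
gripper_force: 2.1
```

>>> arm_command([
  {"x": 0.7,"y": 0,"z": 0,"spin": 0},
  {"x": 1.4,"y": 0,"z": 0,"spin": 0},
])

```text
clock: 16.38
ee_pos: [0.4956, 0.0027, -0.0035]
orientation: [3.127, 0.298, -0.0]
ft_force: [-3.9, -1.2, 2.9]
opening: 0.0
gripper_force: 2.1
```

```bash
python3 st.py
```

```text
16.38 [ 0.4956  0.0027 -0.0035] [-3.88 -1.15  2.9 ] [-0.19  0.8   0.01]
[321.  32.] [136. 153.] [0.5916 0.0209 0.053 ] bridge xy mm [-25.4  68. ]
[596. 283.] [103. 127.] [ 0.5238 -0.1031  0.053 ] bridge xy mm [-103.2  -50. ]
```

>>> arm_command([
  {"x": 0.7,"y": 0,"z": 0,"spin": 0},
  {"x": 1.4,"y": 0,"z": 0,"spin": 0},
])

```text
clock: 16.6
ee_pos: [0.4967, 0.0029, -0.0035]
orientation: [3.127, 0.298, -0.001]
ft_force: [-3.9, -1.1, 2.7]
opening: 0.0
gripper_force: 2.2
```

>>> arm_command([
  {"x": 0.7,"y": 0,"z": 0,"spin": 0},
  {"x": 1.4,"y": 0,"z": 0,"spin": 0},
])

```text
clock: 16.77
ee_pos: [0.4986, 0.0033, -0.0035]
orientation: [3.127, 0.298, 0.001]
ft_force: [-4.2, -0.4, 1.5]
opening: 0.0003
gripper_force: 1.8
```

>>> arm_command([
  {"x": 0.7,"y": 0,"z": 0,"spin": 0},
  {"x": 1.4,"y": 0,"z": 0,"spin": 0},
  {"x": 2.1,"y": 0,"z": 0,"spin": 0},
])

```text
clock: 17.02
ee_pos: [0.5003, 0.0036, -0.0035]
orientation: [3.127, 0.298, -0.0]
ft_force: [-4.1, -1.2, 2.9]
opening: -0.0002
gripper_force: 2.1
```

Run:
```python
from h import *
a=env.read_camera('side');b=env.read_camera('scene')
A=cv2.resize(a[165:260,225:385,::-1],(800,475),interpolation=cv2.INTER_CUBIC)
cv2.imwrite('pics/p.png',A);save('scene2',b)
cs=K('side')
B=np.array([.6225,-.0448]);c,n=np.cos(np.radians(4.7)),np.sin(np.radians(4.7))
for x,y,z in((-8,144,.069),(-8,-144,.069),(8,144,.069),(8,-144,.069)):
    P=[B[0]+(c*x-n*y)*1e-3,B[1]+(n*x+c*y)*1e-3,z];print(((w2pix('side',P,cs)-[225,165])*5).round(0), w2pix('scene',P).round(1))
```

```text
[[273. 274.]] [[374.7 203.3]]
[[371.  50.]] [[281.3 235.9]]
[[246. 272.]] [[378.2 205.9]]
[[348.  48.]] [[284.  239.2]]
```

View pics/p.png

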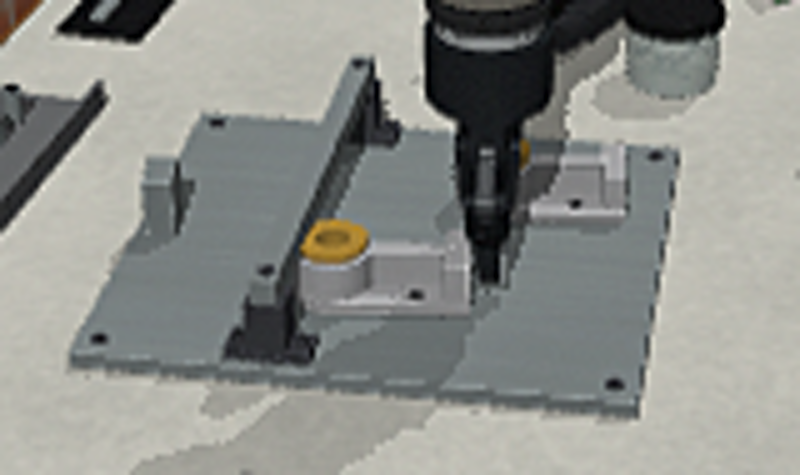

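The side view shows the left casting's flange edge at (302,240) starting to go under the bar, with no force rise. It is still advancing with each step, so I continue.

>>> arm_command([
  {"x": 0.8,"y": 0,"z": 0,"spin": 0},
  {"x": 1.6,"y": 0,"z": 0,"spin": 0},
  {"x": 2.4,"y": 0,"z": 0,"spin": 0},
])

```text
clock: 17.37
ee_pos: [0.5029, 0.0041, -0.0035]
orientation: [3.127, 0.298, 0.001]
ft_force: [-2.8, 0.2, 1.4]
opening: -0.0002
gripper_force: 1.3
```

>>> arm_command([
  {"x": 0.8,"y": 0,"z": 0,"spin": 0},
  {"x": 1.6,"y": 0,"z": 0,"spin": 0},
  {"x": 2.4,"y": 0,"z": 0,"spin": 0},
])

```text
clock: 17.62
ee_pos: [0.5051, 0.0046, -0.0035]
orientation: [3.127, 0.298, -0.0]
ft_force: [-3.0, -0.9, 1.4]
opening: -0.0
gripper_force: 1.7
```

>>> arm_command([
  {"x": 0.8,"y": 0,"z": 0,"spin": 0},
  {"x": 1.6,"y": 0,"z": 0,"spin": 0},
  {"x": 2.4,"y": 0,"z": 0,"spin": 0},
])

```text
clock: 17.87
ee_pos: [0.5076, 0.0051, -0.0035]
orientation: [3.127, 0.299, 0.001]
ft_force: [-3.0, -0.3, 0.9]
opening: 0.0002
gripper_force: 1.4
```

>>> arm_command([
  {"x": 0.8,"y": 0,"z": 0,"spin": 0},
  {"x": 1.6,"y": 0,"z": 0,"spin": 0},
  {"x": 2.4,"y": 0,"z": 0,"spin": 0},
  {"x": 3.2,"y": 0,"z": 0,"spin": 0},
  {"x": 4,"y": 0,"z": 0,"spin": 0},
  {"x": 4.8,"y": 0,"z": 0,"spin": 0},
  {"x": 5.6,"y": 0,"z": 0,"spin": 0},
  {"x": 6.4,"y": 0,"z": 0,"spin": 0},
])

```text
clock: 18.53
ee_pos: [0.5138, 0.0062, -0.0035]
orientation: [3.127, 0.298, 0.0]
ft_force: [-2.0, -0.9, 0.2]
opening: -0.0001
gripper_force: 1.3
```

>>> arm_command([
  {"x": 0.8,"y": 0,"z": 0,"spin": 0},
  {"x": 1.6,"y": 0,"z": 0,"spin": 0},
  {"x": 2.4,"y": 0,"z": 0,"spin": 0},
  {"x": 3.2,"y": 0,"z": 0,"spin": 0},
  {"x": 4,"y": 0,"z": 0,"spin": 0},
  {"x": 4.8,"y": 0,"z": 0,"spin": 0},
  {"x": 5.6,"y": 0,"z": 0,"spin": 0},
  {"x": 6.4,"y": 0,"z": 0,"spin": 0},
])

```text
clock: 19.2
ee_pos: [0.5201, 0.0074, -0.0035]
orientation: [3.127, 0.298, 0.0]
ft_force: [-2.0, 0.4, -0.3]
opening: -0.0002
gripper_force: 1.2
```

>>> arm_command([
  {"x": 0.8,"y": 0,"z": 0,"spin": 0},
  {"x": 1.6,"y": 0,"z": 0,"spin": 0},
  {"x": 2.4,"y": 0,"z": 0,"spin": 0},
  {"x": 3.2,"y": 0,"z": 0,"spin": 0},
  {"x": 4,"y": 0,"z": 0,"spin": 0},
  {"x": 4.8,"y": 0,"z": 0,"spin": 0},
  {"x": 5.6,"y": 0,"z": 0,"spin": 0},
  {"x": 6.4,"y": 0,"z": 0,"spin": 0},
])

```text
clock: 19.87
ee_pos: [0.5263, 0.0086, -0.0035]
orientation: [3.127, 0.298, 0.0]
ft_force: [-1.5, 0.2, -0.5]
opening: -0.0001
gripper_force: 1.2
```

>>> arm_command([
  {"x": 0.8,"y": 0,"z": 0,"spin": 0},
  {"x": 1.6,"y": 0,"z": 0,"spin": 0},
  {"x": 2.4,"y": 0,"z": 0,"spin": 0},
  {"x": 3.2,"y": 0,"z": 0,"spin": 0},
  {"x": 4,"y": 0,"z": 0,"spin": 0},
  {"x": 4.8,"y": 0,"z": 0,"spin": 0},
  {"x": 5.6,"y": 0,"z": 0,"spin": 0},
  {"x": 6.4,"y": 0,"z": 0,"spin": 0},
])

```text
clock: 20.53
ee_pos: [0.5326, 0.0099, -0.0035]
orientation: [3.127, 0.299, 0.0]
ft_force: [-2.3, -0.7, 0.3]
opening: -0.0001
gripper_force: 1.2
```

>>> arm_command([
  {"x": 0.8,"y": 0,"z": 0,"spin": 0},
  {"x": 1.6,"y": 0,"z": 0,"spin": 0},
  {"x": 2.4,"y": 0,"z": 0,"spin": 0},
  {"x": 3.2,"y": 0,"z": 0,"spin": 0},
  {"x": 4,"y": 0,"z": 0,"spin": 0},
  {"x": 4.8,"y": 0,"z": 0,"spin": 0},
  {"x": 5.6,"y": 0,"z": 0,"spin": 0},
  {"x": 6.4,"y": 0,"z": 0,"spin": 0},
])

```text
clock: 21.2
ee_pos: [0.5389, 0.011, -0.0034]
orientation: [3.127, 0.298, 0.0]
ft_force: [-2.2, -0.7, 0.6]
opening: 0.0003
gripper_force: 1.3
```

>>> arm_command([
  {"x": 0.8,"y": 0,"z": 0,"spin": 0},
  {"x": 1.6,"y": 0,"z": 0,"spin": 0},
  {"x": 2.4,"y": 0,"z": 0,"spin": 0},
  {"x": 3.2,"y": 0,"z": 0,"spin": 0},
  {"x": 4,"y": 0,"z": 0,"spin": 0},
  {"x": 4.8,"y": 0,"z": 0,"spin": 0},
  {"x": 5.6,"y": 0,"z": 0,"spin": 0},
  {"x": 6.4,"y": 0,"z": 0,"spin": 0},
])

```text
clock: 21.87
ee_pos: [0.5452, 0.0123, -0.0035]
orientation: [3.127, 0.298, 0.0]
ft_force: [-1.6, -1.5, 0.7]
opening: 0.0002
gripper_force: 1.3
```

>>> arm_command([
  {"x": 0.8,"y": 0,"z": 0,"spin": 0},
  {"x": 1.6,"y": 0,"z": 0,"spin": 0},
  {"x": 2.4,"y": 0,"z": 0,"spin": 0},
  {"x": 3.2,"y": 0,"z": 0,"spin": 0},
  {"x": 4,"y": 0,"z": 0,"spin": 0},
  {"x": 4.8,"y": 0,"z": 0,"spin": 0},
  {"x": 5.6,"y": 0,"z": 0,"spin": 0},
  {"x": 6.4,"y": 0,"z": 0,"spin": 0},
])

```text
clock: 22.53
ee_pos: [0.5514, 0.0135, -0.0035]
orientation: [3.127, 0.298, -0.0]
ft_force: [-2.7, 0.0, 0.6]
opening: 0.0001
gripper_force: 1.4
```

```bash
cat > fl.py <<'E'
from h import *
cs,cd=K('side'),K('scene')
B=np.array([.6225,-.0448]);c,n=np.cos(np.radians(4.7)),np.sin(np.radians(4.7))
for cam in('side','scene'):
    a=env.read_camera(cam);save(cam+'_%.1f'%env.sense()['clock'],a)
    h=cv2.cvtColor(a,cv2.COLOR_RGB2HSV); m=cv2.inRange(h,(14,130,90),(28,255,255)); m[:,:230]=0;m[:,400:]=0;m[:180]=0;m[275:]=0
    k,l,st,ce=cv2.connectedComponentsWithStats(m)
    for i in range(1,k):
        if st[i,4]>8:
            x,y,w,hh=st[i,:4];p=pix2w(cam,[[x+w/2-.5,y+hh/2-.5]],.052)[0];r=p[:2]-B
            print(cam,st[i].tolist(),p.round(3),'bridge',(1000*np.array([c*r[0]+n*r[1],-n*r[0]+c*r[1]])).round(0))
E
python3 fl.py; python3 st.py
```

```text
side [318, 191, 13, 9, 81] [ 0.518 -0.101  0.052] bridge [-109.  -48.]
side [387, 190, 13, 11, 85] [ 0.299 -0.153  0.052] bridge [-332.  -81.]
side [267, 209, 13, 8, 76] [0.644 0.039 0.052] bridge [29. 82.]
scene [231, 194, 12, 11, 89] [ 0.374 -0.237  0.052] bridge [-263. -172.]
scene [290, 209, 14, 10, 113] [ 0.527 -0.108  0.052] bridge [-101.  -55.]
scene [354, 220, 17, 9, 128] [0.653 0.029 0.052] bridge [36. 71.]
22.63 [ 0.5519  0.0135 -0.0035] [-1.9  -0.8  -0.61] [-0.07  0.41 -0.04]
[321.  32.] [136. 154.] [0.6476 0.0317 0.053 ] bridge xy mm [31.3 74.2]
[574. 375.] [48. 97.] [ 0.5346 -0.1033  0.053 ] bridge xy mm [-92.4 -51.1]
```

>>> arm_command([
  {"x": 0.8,"y": 0,"z": 0,"spin": 0},
  {"x": 1.6,"y": 0,"z": 0,"spin": 0},
  {"x": 2.4,"y": 0,"z": 0,"spin": 0},
  {"x": 3.2,"y": 0,"z": 0,"spin": 0},
  {"x": 4,"y": 0,"z": 0,"spin": 0},
  {"x": 4.8,"y": 0,"z": 0,"spin": 0},
  {"x": 5.6,"y": 0,"z": 0,"spin": 0},
])

```text
clock: 23.27
ee_pos: [0.557, 0.0145, -0.0034]
orientation: [3.127, 0.298, -0.0]
ft_force: [-2.6, -1.0, 0.7]
opening: 0.0001
gripper_force: 1.5
```

>>> arm_command([
  {"x": -10,"y": 0,"z": 0,"spin": 0},
  {"x": -35,"y": 0,"z": 0,"spin": 0},
  {"x": -55,"y": 0,"z": -30,"spin": 0},
  {"x": -80,"y": 15,"z": -60,"spin": 0},
  {"x": -110,"y": 40,"z": -60,"spin": 0},
  {"x": -140,"y": 70,"z": -60,"spin": 0},
  {"x": -160,"y": 100,"z": -60,"spin": 0},
  {"x": -164,"y": 112,"z": -60,"spin": 0},
])

```text
clock: 23.93
ee_pos: [0.4137, -0.1314, 0.0568]
orientation: [3.125, 0.288, -0.001]
ft_force: [0.1, -0.2, 0.3]
opening: 0.0002
gripper_force: 0.0
```

```bash
python3 fl.py|grep -v 'y -8\|-332\|-263'; python3 st.py
python3 - <<'E'
from h import *
s=env.sense();a=env.read_camera('wrist')
cv2.imwrite('pics/q.png',cv2.resize(a[:,:,::-1],(800,500),interpolation=cv2.INTER_CUBIC))
E
```

```text
side [318, 191, 13, 9, 85] [ 0.518 -0.101  0.052] bridge [-109.  -48.]
side [266, 209, 13, 8, 87] [0.647 0.04  0.052] bridge [32. 82.]
scene [290, 209, 15, 10, 116] [ 0.527 -0.107  0.052] bridge [-100.  -54.]
scene [356, 220, 16, 10, 128] [0.656 0.031 0.052] bridge [40. 73.]
24.03 [ 0.4167 -0.1297  0.0571] [1.02 0.05 0.45] [-0.   -0.05  0.05]
[309.  26.] [ 91. 106.] [ 0.5245 -0.1017  0.053 ] bridge xy mm [-102.3  -48.7]
[425. 352.] [ 9. 36.] [ 0.3472 -0.2114  0.053 ] bridge xy mm [-288.1 -143.4]
```

```bash
cat > hol.py <<'E'
from h import *
import sys
def holes(a,cal,rmax=330):
    g=cv2.cvtColor(a,cv2.COLOR_RGB2GRAY); m=(g<60).astype(np.uint8)
    n,l,st,ce=cv2.connectedComponentsWithStats(m)
    return [(ce[i].round(1).tolist(),int(st[i,4]),pix2w('wrist',[ce[i]],.022,cal)[0].round(4).tolist()) for i in range(1,n) if 25<st[i,4]<700 and .6<st[i,2]/st[i,3]<1.7]
if __name__=='__main__':
    s=env.sense();a=env.read_camera('wrist');cal=K('wrist')
    print(s['ee_pos'].round(4),s['orientation'].round(4))
    for x in holes(a,cal): print(x)
    for b in brass(a): print('brass',np.round(b[0]),pix2w('wrist',[b[0]],.053,cal)[0].round(4))
    print([(np.round(r['rect']).tolist(),round(r['score'],2)) for r in env.recognise('wrist','casting_2_rib')])
    w=np.load('w3.npz');cw=(w['k'],w['D'],w['T'])
    print('ref w3');[print(x) for x in holes(cv2.imread('pics/w3.png')[:,:,::-1].copy(),cw)]
E
python3 hol.py
```

```text
[ 0.418  -0.1263  0.057 ] [3.127  0.2977 0.004 ]
([324.0, 18.9], 67, [0.5356, -0.1046, 0.022])
([291.6, 137.3], 129, [0.4671, -0.0972, 0.022])
([348.9, 136.2], 144, [0.4746, -0.1325, 0.022])
([17.3, 172.4], 81, [0.411, 0.0712, 0.022])
([414.3, 213.3], 123, [0.4326, -0.1872, 0.022])
brass [318.  31.] [ 0.5237 -0.1036  0.053 ]
brass [425. 353.] [ 0.3478 -0.21    0.053 ]
[([552.0, 349.0, 640.0, 398.0], 0.73), ([270.0, 0.0, 370.0, 198.0], 0.66)]
ref w3
([280.5, 132.6], 196, [0.466, 0.0149, 0.022])
([350.4, 132.5], 208, [0.4728, -0.0199, 0.022])
([491.9, 171.9], 152, [0.4667, -0.0973, 0.022])
([160.0, 209.5], 90, [0.4123, 0.0735, 0.022])
([607.2, 255.6], 197, [0.4325, -0.1778, 0.022])
```

>>> arm_command([
  {"x": -2,"y": 0,"z": 20,"spin": -1.1},
  {"x": -2,"y": 0,"z": 40,"spin": -1.1},
  {"x": -2,"y": 0,"z": 52,"spin": -1.1},
  {"x": -2,"y": 0,"z": 58,"spin": -1.1},
  {"x": -2,"y": 0,"z": 60,"spin": -1.1},
  {"x": -2,"y": 0,"z": 60,"spin": -1.1},
])

```text
clock: 24.73
ee_pos: [0.4155, -0.126, -0.0036]
orientation: [-3.124, -0.331, 0.0]
ft_force: [-0.1, -0.5, -0.4]
opening: -0.0003
gripper_force: 0.0
```

>>> arm_command([
  {"x": 2,"y": 0,"z": 0,"spin": 0},
  {"x": 4,"y": 0,"z": 0,"spin": 0},
  {"x": 5,"y": 0,"z": 0,"spin": 0},
  {"x": 5.8,"y": 0,"z": 0,"spin": 0},
  {"x": 6.6,"y": 0,"z": 0,"spin": 0},
  {"x": 7.4,"y": 0,"z": 0,"spin": 0},
  {"x": 8.2,"y": 0,"z": 0,"spin": 0},
  {"x": 9,"y": 0,"z": 0,"spin": 0},
])

```text
clock: 25.4
ee_pos: [0.424, -0.125, -0.0034]
orientation: [3.124, 0.328, 0.0]
ft_force: [0.6, 0.8, 0.6]
opening: 0.0002
gripper_force: 0.0
```

>>> arm_command([
  {"x": 0.8,"y": 0,"z": 0,"spin": 0},
  {"x": 1.6,"y": 0,"z": 0,"spin": 0},
  {"x": 2.4,"y": 0,"z": 0,"spin": 0},
  {"x": 3.2,"y": 0,"z": 0,"spin": 0},
  {"x": 4,"y": 0,"z": 0,"spin": 0},
  {"x": 4.8,"y": 0,"z": 0,"spin": 0},
  {"x": 5.6,"y": 0,"z": 0,"spin": 0},
  {"x": 6.4,"y": 0,"z": 0,"spin": 0},
])

```text
clock: 26.07
ee_pos: [0.4282, -0.124, -0.0038]
orientation: [-3.124, -0.328, 0.006]
ft_force: [-5.2, -0.9, 2.4]
opening: -0.0002
gripper_force: 2.2
```

>>> arm_command([
  {"x": 0.8,"y": 0,"z": 0,"spin": 0},
  {"x": 1.6,"y": 0,"z": 0,"spin": 0},
  {"x": 2.4,"y": 0,"z": 0,"spin": 0},
  {"x": 3.2,"y": 0,"z": 0,"spin": 0},
  {"x": 4,"y": 0,"z": 0,"spin": 0},
  {"x": 4.8,"y": 0,"z": 0,"spin": 0},
  {"x": 5.6,"y": 0,"z": 0,"spin": 0},
  {"x": 6.4,"y": 0,"z": 0,"spin": 0},
])

```text
clock: 26.73
ee_pos: [0.4365, -0.1223, -0.0035]
orientation: [3.124, 0.329, 0.0]
ft_force: [-1.2, -1.1, -0.8]
opening: 0.0001
gripper_force: 0.9
```

```bash
python3 st.py
```

```text
26.73 [ 0.4365 -0.1223 -0.0035] [-1.23 -1.13 -0.81] [-0.04  0.37  0.01]
[323.  30.] [141. 158.] [ 0.5328 -0.1028  0.053 ] bridge xy mm [-94.2 -50.4]
```

The right casting's flange shows about 3.5 % larger at the same relative pose (141×158 against 136×154 px), so it is probably the tall one. I push on gently.

>>> arm_command([
  {"x": 0.8,"y": 0,"z": 0,"spin": 0},
  {"x": 1.6,"y": 0,"z": 0,"spin": 0},
  {"x": 2.4,"y": 0,"z": 0,"spin": 0},
  {"x": 3.2,"y": 0,"z": 0,"spin": 0},
  {"x": 4,"y": 0,"z": 0,"spin": 0},
  {"x": 4.8,"y": 0,"z": 0,"spin": 0},
  {"x": 5.6,"y": 0,"z": 0,"spin": 0},
  {"x": 6.4,"y": 0,"z": 0,"spin": 0},
])

```text
clock: 27.45
ee_pos: [0.4422, -0.1212, -0.0034]
orientation: [3.124, 0.328, -0.002]
ft_force: [-5.1, -1.1, 3.3]
opening: 0.0001
gripper_force: 2.2
```

>>> arm_command([
  {"x": 0.8,"y": 0,"z": 0,"spin": 0},
  {"x": 1.6,"y": 0,"z": 0,"spin": 0},
  {"x": 2.4,"y": 0,"z": 0,"spin": 0},
  {"x": 3.2,"y": 0,"z": 0,"spin": 0},
  {"x": 4,"y": 0,"z": 0,"spin": 0},
  {"x": 4.8,"y": 0,"z": 0,"spin": 0},
  {"x": 5.6,"y": 0,"z": 0,"spin": 0},
  {"x": 6.4,"y": 0,"z": 0,"spin": 0},
])

```text
clock: 28.12
ee_pos: [0.449, -0.1197, -0.0034]
orientation: [3.124, 0.328, 0.0]
ft_force: [-4.6, 0.3, 3.0]
opening: 0.0001
gripper_force: 2.1
```

>>> arm_command([
  {"x": 0.8,"y": 0,"z": 0,"spin": 0},
  {"x": 1.6,"y": 0,"z": 0,"spin": 0},
  {"x": 2.4,"y": 0,"z": 0,"spin": 0},
  {"x": 3.2,"y": 0,"z": 0,"spin": 0},
  {"x": 4,"y": 0,"z": 0,"spin": 0},
  {"x": 4.8,"y": 0,"z": 0,"spin": 0},
  {"x": 5.6,"y": 0,"z": 0,"spin": 0},
  {"x": 6.4,"y": 0,"z": 0,"spin": 0},
])

```text
clock: 28.78
ee_pos: [0.4552, -0.1183, -0.0034]
orientation: [3.124, 0.328, -0.0]
ft_force: [-4.5, -1.6, 3.1]
opening: 0.0002
gripper_force: 2.5
```

>>> arm_command([
  {"x": 0.8,"y": 0,"z": 0,"spin": 0},
  {"x": 1.6,"y": 0,"z": 0,"spin": 0},
  {"x": 2.4,"y": 0,"z": 0,"spin": 0},
  {"x": 3.2,"y": 0,"z": 0,"spin": 0},
  {"x": 4,"y": 0,"z": 0,"spin": 0},
  {"x": 4.8,"y": 0,"z": 0,"spin": 0},
  {"x": 5.6,"y": 0,"z": 0,"spin": 0},
  {"x": 6.4,"y": 0,"z": 0,"spin": 0},
])

```text
clock: 29.45
ee_pos: [0.4615, -0.117, -0.0035]
orientation: [3.124, 0.328, -0.0]
ft_force: [-4.1, -1.4, 4.7]
opening: -0.0001
gripper_force: 2.5
```

>>> arm_command([
  {"x": 0.8,"y": 0,"z": 0,"spin": 0},
  {"x": 1.6,"y": 0,"z": 0,"spin": 0},
  {"x": 2.4,"y": 0,"z": 0,"spin": 0},
  {"x": 3.2,"y": 0,"z": 0,"spin": 0},
  {"x": 4,"y": 0,"z": 0,"spin": 0},
  {"x": 4.8,"y": 0,"z": 0,"spin": 0},
  {"x": 5.6,"y": 0,"z": 0,"spin": 0},
  {"x": 6.4,"y": 0,"z": 0,"spin": 0},
])

```text
clock: 30.12
ee_pos: [0.4677, -0.1157, -0.0035]
orientation: [3.124, 0.328, -0.0]
ft_force: [-4.8, -1.7, 4.8]
opening: -0.0001
gripper_force: 2.5
```

>>> arm_command([
  {"x": 0.8,"y": 0,"z": 0,"spin": 0},
  {"x": 1.6,"y": 0,"z": 0,"spin": 0},
  {"x": 2.4,"y": 0,"z": 0,"spin": 0},
  {"x": 3.2,"y": 0,"z": 0,"spin": 0},
  {"x": 4,"y": 0,"z": 0,"spin": 0},
  {"x": 4.8,"y": 0,"z": 0,"spin": 0},
  {"x": 5.6,"y": 0,"z": 0,"spin": 0},
  {"x": 6.4,"y": 0,"z": 0,"spin": 0},
])

```text
clock: 30.78
ee_pos: [0.474, -0.1143, -0.0035]
orientation: [3.124, 0.328, -0.0]
ft_force: [-4.7, -1.1, 4.3]
opening: -0.0003
gripper_force: 2.5
```

>>> arm_command([
  {"x": 0.8,"y": 0,"z": 0,"spin": 0},
  {"x": 1.6,"y": 0,"z": 0,"spin": 0},
  {"x": 2.4,"y": 0,"z": 0,"spin": 0},
  {"x": 3.2,"y": 0,"z": 0,"spin": 0},
  {"x": 4,"y": 0,"z": 0,"spin": 0},
  {"x": 4.8,"y": 0,"z": 0,"spin": 0},
  {"x": 5.6,"y": 0,"z": 0,"spin": 0},
  {"x": 6.4,"y": 0,"z": 0,"spin": 0},
])

```text
clock: 31.45
ee_pos: [0.4803, -0.113, -0.0034]
orientation: [3.124, 0.328, -0.0]
ft_force: [-5.9, -1.1, 3.8]
opening: -0.0003
gripper_force: 2.5
```

>>> arm_command([
  {"x": 0.8,"y": 0,"z": 0,"spin": 0},
  {"x": 1.6,"y": 0,"z": 0,"spin": 0},
  {"x": 2.4,"y": 0,"z": 0,"spin": 0},
  {"x": 3.2,"y": 0,"z": 0,"spin": 0},
  {"x": 4,"y": 0,"z": 0,"spin": 0},
  {"x": 4.8,"y": 0,"z": 0,"spin": 0},
  {"x": 5.6,"y": 0,"z": 0,"spin": 0},
  {"x": 6.4,"y": 0,"z": 0,"spin": 0},
])

```text
clock: 32.12
ee_pos: [0.4866, -0.1117, -0.0035]
orientation: [3.124, 0.328, -0.0]
ft_force: [-6.7, -1.5, 5.1]
opening: -0.0
gripper_force: 2.5
```

>>> arm_command([
  {"x": 0.7,"y": 0,"z": 0,"spin": 0},
  {"x": 1.4,"y": 0,"z": 0,"spin": 0},
  {"x": 2.1,"y": 0,"z": 0,"spin": 0},
])

```text
clock: 32.37
ee_pos: [0.4886, -0.1112, -0.0034]
orientation: [3.124, 0.328, 0.0]
ft_force: [-5.5, -0.6, 4.1]
opening: 0.0002
gripper_force: 2.5
```

>>> arm_command([
  {"x": 0.7,"y": 0,"z": 0,"spin": 0},
  {"x": 1.4,"y": 0,"z": 0,"spin": 0},
  {"x": 2.1,"y": 0,"z": 0,"spin": 0},
])

```text
clock: 32.62
ee_pos: [0.4907, -0.1107, -0.0035]
orientation: [3.124, 0.328, -0.0]
ft_force: [-4.8, -1.5, 4.4]
opening: -0.0003
gripper_force: 2.5
```

>>> arm_command([
  {"x": 0.7,"y": 0,"z": 0,"spin": 0},
  {"x": 1.4,"y": 0,"z": 0,"spin": 0},
])

```text
clock: 32.78
ee_pos: [0.4921, -0.1105, -0.0034]
orientation: [3.124, 0.328, 0.0]
ft_force: [-4.9, -0.9, 3.7]
opening: 0.0002
gripper_force: 2.4
```

>>> arm_command([
  {"x": 0.7,"y": 0,"z": 0,"spin": 0},
  {"x": 1.4,"y": 0,"z": 0,"spin": 0},
])

```text
clock: 32.95
ee_pos: [0.4934, -0.1102, -0.0035]
orientation: [3.124, 0.328, 0.0]
ft_force: [-5.1, -0.8, 3.8]
opening: 0.0
gripper_force: 2.4
```

>>> arm_command([
  {"x": 0.7,"y": 0,"z": 0,"spin": 0},
  {"x": 1.4,"y": 0,"z": 0,"spin": 0},
])

```text
clock: 33.12
ee_pos: [0.4948, -0.1099, -0.0035]
orientation: [3.124, 0.328, 0.0]
ft_force: [-4.7, 0.3, 3.5]
opening: -0.0001
gripper_force: 2.4
```

>>> arm_command([
  {"x": 0.7,"y": 0,"z": 0,"spin": 0},
  {"x": 1.4,"y": 0,"z": 0,"spin": 0},
])

```text
clock: 33.28
ee_pos: [0.4962, -0.1096, -0.0035]
orientation: [3.124, 0.329, 0.0]
ft_force: [-4.3, -2.0, 3.3]
opening: -0.0001
gripper_force: 2.4
```

>>> arm_command([
  {"x": 0.7,"y": 0,"z": 0,"spin": 0},
  {"x": 1.4,"y": 0,"z": 0,"spin": 0},
])

```text
clock: 33.45
ee_pos: [0.4975, -0.1094, -0.0035]
orientation: [3.124, 0.328, 0.0]
ft_force: [-4.8, -1.2, 3.8]
opening: -0.0002
gripper_force: 2.4
```

>>> arm_command([
  {"x": 0.7,"y": 0,"z": 0,"spin": 0},
  {"x": 1.5,"y": 0,"z": 0,"spin": 0},
])

```text
clock: 33.62
ee_pos: [0.4989, -0.1091, -0.0035]
orientation: [3.124, 0.328, -0.0]
ft_force: [-6.0, -1.1, 4.3]
opening: 0.0
gripper_force: 2.4
```

>>> arm_command([
  {"x": 0.7,"y": 0,"z": 0,"spin": 0},
  {"x": 1.5,"y": 0,"z": 0,"spin": 0},
])

```text
clock: 33.78
ee_pos: [0.5005, -0.1087, -0.0035]
orientation: [3.124, 0.328, 0.0]
ft_force: [-3.9, -0.3, 4.1]
opening: 0.0001
gripper_force: 2.4
```

>>> arm_command([
  {"x": 0.7,"y": 0,"z": 0,"spin": 0},
  {"x": 1.4,"y": 0,"z": 0,"spin": 0},
])

```text
clock: 33.95
ee_pos: [0.5019, -0.1084, -0.0034]
orientation: [3.124, 0.328, 0.0]
ft_force: [-5.0, -1.1, 3.7]
opening: -0.0002
gripper_force: 2.4
```

>>> arm_command([
  {"x": 0.7,"y": 0,"z": 0,"spin": 0},
  {"x": 1.4,"y": 0,"z": 0,"spin": 0},
])

```text
clock: 34.12
ee_pos: [0.5026, -0.1082, -0.0035]
orientation: [3.124, 0.328, -0.002]
ft_force: [-5.9, -0.4, 6.1]
opening: 0.0002
gripper_force: 3.4
```

Advance has dropped to 0.7 mm of 1.4 and the force is rising, so it is probably caught. One more small step to feel the stop.

>>> arm_command([
  {"x": 0.5,"y": 0,"z": 0,"spin": 0},
  {"x": 0.8,"y": 0,"z": 0,"spin": 0},
])

```text
clock: 34.28
ee_pos: [0.5026, -0.1083, -0.0037]
orientation: [3.124, 0.328, -0.004]
ft_force: [-6.5, -1.4, 5.7]
opening: -0.0
gripper_force: 3.7
```

It has stopped: no advance at all, with about 6.5 N. Backing off, then over the tail to the rib.

>>> arm_command([
  {"x": -4,"y": 0,"z": 0,"spin": 0},
  {"x": -10,"y": 0,"z": -5,"spin": 0},
  {"x": -10,"y": 0,"z": -30,"spin": 0},
])

```text
clock: 34.53
ee_pos: [0.4911, -0.1094, 0.0241]
orientation: [-3.122, -0.329, 0.008]
ft_force: [-0.6, -0.4, 0.1]
opening: 0.0
gripper_force: 0.0
```

>>> arm_command([
  {"x": 0,"y": 0,"z": -20,"spin": 0},
  {"x": 15,"y": 0,"z": -20,"spin": 0},
  {"x": 45,"y": 0,"z": -20,"spin": 0},
  {"x": 63,"y": 0,"z": -20,"spin": 0},
  {"x": 63,"y": 0,"z": -20,"spin": 0},
  {"x": 63,"y": 0,"z": -20,"spin": 0},
], hand=40, force=40)

```text
clock: 35.03
ee_pos: [0.5575, -0.0961, 0.0471]
orientation: [-3.124, -0.33, -0.005]
ft_force: [-0.1, 0.4, -0.7]
opening: 0.0399
gripper_force: 0.0
```

```bash
python3 hol.py | head -12
python3 - <<'E'
from h import *
s=env.sense();print(s['clock'],s['opening'])
a=env.read_camera('wrist');cal=K('wrist');e=s['ee_pos']
yaw=2*np.arctan2(s['orientation'][1],s['orientation'][0]);u=np.array([np.cos(yaw),np.sin(yaw),0]);v=np.array([-u[1],u[0],0])
print(np.degrees(yaw),w2pix('wrist',[e,e+.027*np.array([0,0,1]),e+.011*u+[0,0,.027]],cal).round(1).tolist())
for r in(225,235,245,255):print(cv2.cvtColor(a,cv2.COLOR_RGB2GRAY)[r,260:385:4].tolist())
E
```

```text
[ 0.5575 -0.0961  0.0471] [-3.1238 -0.3305 -0.0048]
([13.1, 30.7], 282, [0.6296, 0.0868, 0.022])
([27.2, 42.1], 680, [0.6255, 0.0801, 0.022])
([24.5, 102.8], 196, [0.5927, 0.0839, 0.022])
([482.9, 99.0], 42, [0.65, -0.1718, 0.022])
([10.3, 103.0], 30, [0.5909, 0.0916, 0.022])
([168.8, 119.4], 125, [0.6008, 0.0039, 0.022])
([517.9, 142.9], 100, [0.6306, -0.2011, 0.022])
([459.0, 159.8], 32, [0.6137, -0.1704, 0.022])
([465.0, 164.3], 30, [0.6118, -0.1749, 0.022])
([623.6, 200.0], 124, [0.6105, -0.2788, 0.022])
([296.1, 240.1], 94, [0.5401, -0.0832, 0.022])
35.1333 0.04008259394229413
12.000402499164377 [[320.5, 237.9], [320.2, 260.9], [320.2, 240.7]]
[174, 173, 175, 178, 176, 157, 208, 216, 216, 192, 183, 190, 189, 195, 191, 194, 190, 155, 119, 147, 148, 150, 148, 152, 149, 146, 116, 114, 118, 116, 113, 114]
[173, 163, 175, 155, 170, 153, 187, 185, 31, 29, 30, 191, 189, 195, 220, 224, 192, 139, 125, 145, 151, 67, 23, 25, 69, 145, 113, 115, 118, 116, 112, 118]
[175, 170, 148, 145, 147, 147, 183, 216, 220, 191, 182, 190, 189, 192, 220, 224, 220, 145, 141, 147, 149, 150, 148, 151, 149, 144, 112, 113, 111, 112, 174, 176]
[168, 90, 88, 85, 20, 33, 166, 186, 189, 191, 184, 188, 192, 188, 220, 224, 214, 199, 136, 111, 113, 115, 122, 150, 148, 138, 27, 20, 83, 85, 85, 119]
```

>>> arm_command([
  {"x": -2,"y": 0,"z": 15,"spin": 0},
  {"x": -2,"y": 0,"z": 28,"spin": 0},
  {"x": -2,"y": 0,"z": 37,"spin": 0},
  {"x": -2,"y": 0,"z": 42,"spin": 0},
  {"x": -2,"y": 0,"z": 44,"spin": 0},
  {"x": -2,"y": 0,"z": 44,"spin": 0},
])

```text
clock: 35.68
ee_pos: [0.5535, -0.0974, 0.0023]
orientation: [-3.124, -0.328, 0.001]
ft_force: [-0.0, 0.4, -0.9]
opening: 0.0403
gripper_force: 0.0
```

>>> arm_command([
  {"x": 0,"y": 0,"z": 0,"spin": 0},
  {"x": 0,"y": 0,"z": 0,"spin": 0},
  {"x": 0,"y": 0,"z": 0,"spin": 0},
  {"x": 0,"y": 0,"z": 0,"spin": 0},
  {"x": 0,"y": 0,"z": 0,"spin": 0},
  {"x": 0,"y": 0,"z": 0,"spin": 0},
], hand=0, force=40)

```text
clock: 36.18
ee_pos: [0.5544, -0.0976, 0.0033]
orientation: [3.124, 0.328, 0.002]
ft_force: [-1.0, -0.4, 5.4]
opening: 0.011
gripper_force: 41.2
```

Gripped: 11 mm opening at 41 N. I draw it back along the plate, then lift and carry it over.

>>> arm_command([
  {"x": -1,"y": 0,"z": 0,"spin": 0},
  {"x": -4,"y": 0,"z": 0,"spin": 0},
  {"x": -10,"y": 0,"z": 0,"spin": 0},
  {"x": -20,"y": 0,"z": 0,"spin": 0},
  {"x": -32,"y": 0,"z": 0,"spin": 0},
  {"x": -42,"y": 0,"z": 0,"spin": 0},
  {"x": -48,"y": 0,"z": 0,"spin": 0},
  {"x": -50,"y": 0,"z": -2,"spin": 0},
])

```text
clock: 36.85
ee_pos: [0.5017, -0.1082, 0.0038]
orientation: [-3.124, -0.327, 0.007]
ft_force: [-0.1, 0.0, -4.8]
opening: 0.0111
gripper_force: 40.0
```

>>> arm_command([
  {"x": 0,"y": 0,"z": -8,"spin": 0},
  {"x": 0,"y": 0,"z": -25,"spin": 0},
  {"x": 0,"y": 0,"z": -48,"spin": 0},
  {"x": 0,"y": -5,"z": -70,"spin": 0},
  {"x": 2,"y": -18,"z": -86,"spin": 0},
  {"x": 5,"y": -40,"z": -90,"spin": 0},
  {"x": 9,"y": -68,"z": -90,"spin": 0},
  {"x": 13,"y": -100,"z": -90,"spin": 0},
])

```text
clock: 37.52
ee_pos: [0.4944, -0.0083, 0.0939]
orientation: [3.124, 0.323, -0.007]
ft_force: [0.1, 0.2, -4.8]
opening: 0.0109
gripper_force: 40.0
```

>>> arm_command([
  {"x": 5,"y": -35,"z": 0,"spin": 2},
  {"x": 10,"y": -71,"z": 0,"spin": 4},
  {"x": 15,"y": -108,"z": 0,"spin": 6},
  {"x": 20,"y": -145,"z": 0,"spin": 8},
  {"x": 25,"y": -182,"z": 0,"spin": 10},
  {"x": 29,"y": -216,"z": 0,"spin": 12},
  {"x": 33,"y": -245,"z": 0,"spin": 13.8},
  {"x": 36,"y": -268,"z": 0,"spin": 13.8},
])

```text
clock: 38.18
ee_pos: [0.4732, 0.2639, 0.0932]
orientation: [3.139, -0.047, -0.007]
ft_force: [0.1, 0.3, -4.5]
opening: 0.0109
gripper_force: 40.0
```

>>> arm_command([
  {"x": 0,"y": -15,"z": 0,"spin": 0},
  {"x": 0,"y": -22,"z": 0,"spin": 0},
  {"x": 0,"y": -22,"z": 0,"spin": 0},
  {"x": 0,"y": -22,"z": 0,"spin": 0},
])

```text
clock: 38.52
ee_pos: [0.4761, 0.2823, 0.0935]
orientation: [3.138, -0.05, -0.004]
ft_force: [0.2, -0.0, -4.1]
opening: 0.0112
gripper_force: 40.0
```

Run:
```python
from h import *
s=env.sense();a=env.read_camera('wrist');save('tr',a);cal=K('wrist');np.savez('tr',k=cal[0],D=cal[1],T=cal[2])
print(s['clock'],s['ee_pos'].round(4),s['orientation'].round(3),s['ft_force'].round(1),s['opening'])
print(cal[2][:3,3].round(3))
for c in('wrist','side','scene'):
    if c!='wrist': save('tr_'+c,env.read_camera(c))
    for r in env.recognise(c,'tray'): print(c,np.round(r['rect']).tolist(),round(r['score'],2))
y=np.radians(-1.8)
T0=np.array([.482,.312])
L=np.array([[-89,-69],[-89,69],[89,69],[89,-69]])*1e-3
P=np.c_[L@np.array([[np.cos(y),np.sin(y)],[-np.sin(y),np.cos(y)]])+T0,np.full(4,.045)]
for c in('wrist','side','scene'): print(c,'pred rim',w2pix(c,P).round(0).tolist())
g=cv2.cvtColor(a,cv2.COLOR_RGB2GRAY)
print('rows at col 60',g[::10,60].tolist());print('cols row 60',g[60,::12].tolist());print('cols row 120',g[120,::12].tolist())
```

```text
38.5167 [0.4761 0.2823 0.0935] [ 3.138 -0.05  -0.004] [ 0.2 -0.  -4.1] 0.01120888827538556
[0.556 0.279 0.262]
wrist [201.0, 346.0, 326.0, 396.0] 0.63
wrist [136.0, 59.0, 377.0, 312.0] 0.59
side [253.0, 259.0, 344.0, 329.0] 0.89
side [358.0, 282.0, 460.0, 361.0] 0.78
scene [380.0, 164.0, 446.0, 206.0] 0.93
scene [354.0, 133.0, 394.0, 170.0] 0.9
wrist pred rim [[371.0, 309.0], [199.0, 310.0], [165.0, 71.0], [384.0, 71.0]]
side pred rim [[342.0, 269.0], [328.0, 307.0], [255.0, 293.0], [276.0, 258.0]]
scene pred rim [[378.0, 169.0], [412.0, 161.0], [445.0, 184.0], [408.0, 193.0]]
rows at col 60 [233, 236, 237, 212, 215, 213, 216, 215, 213, 209, 112, 40, 70, 82, 157, 207, 208, 213, 216, 217, 220, 218, 219, 222, 216, 214, 217, 129, 129, 126, 124, 161, 159, 153, 156, 151, 158, 158, 154, 160]
cols row 60 [197, 209, 205, 215, 209, 216, 214, 222, 218, 212, 213, 219, 145, 144, 146, 147, 149, 152, 151, 137, 140, 138, 140, 138, 140, 139, 140, 140, 143, 143, 143, 142, 147, 161, 158, 160, 238, 235, 237, 235, 236, 239, 238, 240, 237, 233, 189, 177, 179, 177, 178, 175, 170, 178]
cols row 120 [214, 210, 44, 44, 52, 70, 90, 168, 59, 77, 26, 34, 39, 125, 53, 55, 69, 70, 70, 73, 119, 120, 120, 136, 139, 139, 189, 125, 131, 120, 139, 122, 162, 157, 160, 160, 154, 158, 158, 159, 165, 159, 156, 166, 235, 214, 127, 181, 178, 143, 117, 115, 117, 118]
```

>>> arm_command([
  {"x": -2,"y": -18,"z": 0,"spin": 0},
  {"x": -4,"y": -34,"z": 5,"spin": 0},
  {"x": -4,"y": -36,"z": 22,"spin": 0},
  {"x": -4,"y": -36,"z": 45,"spin": 0},
  {"x": -4,"y": -36,"z": 65,"spin": 0},
  {"x": -4,"y": -36,"z": 80,"spin": 0},
  {"x": -4,"y": -36,"z": 88,"spin": 0},
  {"x": -4,"y": -36,"z": 92,"spin": 0},
])

```text
clock: 39.48
ee_pos: [0.4736, 0.3195, 0.0013]
orientation: [3.14, -0.05, -0.003]
ft_force: [-0.1, 0.4, -4.9]
opening: 0.0111
gripper_force: 40.0
```

>>> arm_command([
  {"x": 0,"y": 0,"z": 1.5,"spin": 0},
  {"x": 0,"y": 0,"z": 3,"spin": 0},
  {"x": 0,"y": 0,"z": 4,"spin": 0},
  {"x": 0,"y": 0,"z": 4,"spin": 0},
])

```text
clock: 39.82
ee_pos: [0.4747, 0.3208, -0.0008]
orientation: [-3.141, 0.05, -0.002]
ft_force: [1.1, -0.7, -4.4]
opening: 0.0113
gripper_force: 40.0
```

>>> arm_command([
  {"x": 0,"y": 0,"z": 1,"spin": 0},
  {"x": 0,"y": 0,"z": 2,"spin": 0},
  {"x": 0,"y": 0,"z": 2,"spin": 0},
])

```text
clock: 40.07
ee_pos: [0.4742, 0.3204, -0.0034]
orientation: [3.141, -0.049, 0.0]
ft_force: [-0.8, 0.0, -3.9]
opening: 0.0107
gripper_force: 40.0
```

>>> arm_command([
  {"x": 0,"y": 0,"z": 1,"spin": 0},
  {"x": 0,"y": 0,"z": 1.5,"spin": 0},
  {"x": 0,"y": 0,"z": 1.5,"spin": 0},
])

```text
clock: 40.32
ee_pos: [0.4742, 0.3206, -0.0047]
orientation: [3.141, -0.049, 0.0]
ft_force: [-0.9, -0.3, -1.1]
opening: 0.0114
gripper_force: 40.5
```

It is touching the tray floor. Releasing and rising.

>>> arm_command([
  {"x": 0,"y": 0,"z": 0.5,"spin": 0},
  {"x": 0,"y": 0,"z": 0.5,"spin": 0},
])

```text
clock: 40.48
ee_pos: [0.4742, 0.3206, -0.0047]
orientation: [3.141, -0.049, 0.001]
ft_force: [-2.1, -1.9, 5.0]
opening: 0.0108
gripper_force: 41.3
```

>>> arm_command([
  {"x": 0,"y": 0,"z": 0,"spin": 0},
  {"x": 0,"y": 0,"z": 0,"spin": 0},
  {"x": 0,"y": 0,"z": 0,"spin": 0},
  {"x": 0,"y": 0,"z": 0,"spin": 0},
], hand=36)

```text
clock: 40.82
ee_pos: [0.4745, 0.3207, -0.0054]
orientation: [-3.141, 0.049, -0.001]
ft_force: [0.7, -0.2, -0.5]
opening: 0.036
gripper_force: 0.0
```

>>> arm_command([
  {"x": 0,"y": 0,"z": -6,"spin": 0},
  {"x": 0,"y": 0,"z": -25,"spin": 0},
  {"x": 0,"y": 0,"z": -60,"spin": 0},
  {"x": 0,"y": 0,"z": -100,"spin": 0},
  {"x": 0,"y": 0,"z": -140,"spin": 0},
  {"x": 0,"y": 0,"z": -175,"spin": 0},
  {"x": 0,"y": 0,"z": -200,"spin": 0},
  {"x": 0,"y": 0,"z": -200,"spin": 0},
])

```text
clock: 41.48
ee_pos: [0.4772, 0.3234, 0.2016]
orientation: [-3.134, 0.049, -0.016]
ft_force: [0.1, 0.8, 1.0]
opening: 0.0361
gripper_force: 0.0
```

```bash
python3 - <<'E'
from h import *
s=env.sense();a=env.read_camera('wrist');save('end',a);cal=K('wrist')
print(s['clock'],s['ee_pos'].round(4),s['ft_force'].round(1),s['opening'])
for b in brass(a): print('brass',np.round(b[0]),np.round(b[1]),pix2w('wrist',[b[0]],.0465,cal)[0].round(4),pix2w('wrist',[b[0]],.052,cal)[0].round(4))
from hol import holes
for x in holes(a,cal): print(x)
for q in('tray','casting_1_hub','bridge','gauge'):
    for r in env.recognise('wrist',q): print(q,np.round(r['rect']).tolist(),round(r['score'],2))
B=np.array([.6225,-.0448]);c,n=np.cos(np.radians(4.7)),np.sin(np.radians(4.7))
for x,y,z in((-8,144,.069),(8,144,.069)):
    P=[B[0]+(c*x-n*y)*1e-3,B[1]+(n*x+c*y)*1e-3,z];print('bar end',w2pix('wrist',P,cal).round(1))
E
python3 fl.py
```

```text
41.4833 [0.4772 0.3234 0.2016] [0.1 0.8 1. ] 0.036134506867172754
brass [326. 137.] [43. 44.] [0.5163 0.3164 0.0465] [0.5169 0.3164 0.052 ]
([599.3, 14.1], 40, [0.6184, 0.057, 0.022])
([610.7, 41.7], 52, [0.5944, 0.0407, 0.022])
([207.6, 120.4], 64, [0.5341, 0.4403, 0.022])
([185.1, 123.1], 83, [0.532, 0.4643, 0.022])
([196.2, 121.8], 70, [0.533, 0.4525, 0.022])
([174.2, 124.3], 89, [0.531, 0.4759, 0.022])
([341.7, 180.2], 32, [0.4653, 0.3006, 0.022])
([310.5, 180.2], 28, [0.4663, 0.3352, 0.022])
([9.8, 394.7], 43, [0.176, 0.759, 0.022])
tray [246.0, 72.0, 403.0, 254.0] 0.78
tray [271.0, 289.0, 377.0, 363.0] 0.57
casting_1_hub [593.0, 1.0, 637.0, 79.0] 0.96
casting_1_hub [537.0, 2.0, 640.0, 56.0] 0.38
bridge [539.0, 0.0, 640.0, 58.0] 0.82
gauge [512.0, 0.0, 640.0, 236.0] 0.73
bar end [[590.2  24.1]]
bar end [[593.3   1.7]]
side [387, 190, 13, 11, 85] [ 0.299 -0.153  0.052] bridge [-332.  -81.]
side [266, 209, 13, 8, 87] [0.647 0.04  0.052] bridge [32. 82.]
scene [231, 194, 12, 11, 88] [ 0.374 -0.237  0.052] bridge [-263. -172.]
scene [356, 220, 16, 10, 129] [0.656 0.031 0.052] bridge [40. 73.]
```

The casting stands upright in the tray: a round 43×44 px flange at (326,137), inside the tray rectangle [246,72,403,254]. One last check from above that the other bushing is wholly past the bar.

>>> arm_command([
  {"x": 12,"y": 35,"z": 0,"spin": 0},
  {"x": 24,"y": 73,"z": 0,"spin": 0},
  {"x": 37,"y": 111,"z": 0,"spin": 0},
  {"x": 50,"y": 149,"z": 0,"spin": 0},
  {"x": 63,"y": 187,"z": 0,"spin": 0},
  {"x": 76,"y": 225,"z": 0,"spin": 0},
  {"x": 90,"y": 263,"z": 0,"spin": 0},
  {"x": 102,"y": 290,"z": 0,"spin": 0},
])

```text
clock: 42.5
ee_pos: [0.5668, 0.0226, 0.1934]
orientation: [3.139, -0.055, -0.003]
ft_force: [1.0, -0.8, 0.2]
opening: 0.0359
gripper_force: 0.0
```

>>> arm_command([
  {"x": 0,"y": 0,"z": 0,"spin": 0},
  {"x": 0,"y": 0,"z": 0,"spin": 0},
  {"x": 0,"y": 0,"z": 0,"spin": 0},
])

```text
clock: 42.75
ee_pos: [0.5663, 0.0284, 0.1936]
orientation: [-3.14, 0.048, 0.003]
ft_force: [-0.5, 1.0, -0.0]
opening: 0.0359
gripper_force: 0.0
```

Run:
```python
from h import *
s=env.sense();a=env.read_camera('wrist');save('fin',a);cal=K('wrist')
print(s['clock'],s['ee_pos'].round(4),cal[2][:3,3].round(3))
B=np.array([.6225,-.0448]);c,n=np.cos(np.radians(4.7)),np.sin(np.radians(4.7))
br=lambda p:(1000*np.array([c*(p[0]-B[0])+n*(p[1]-B[1]),-n*(p[0]-B[0])+c*(p[1]-B[1])])).round(1)
g=cv2.cvtColor(a,cv2.COLOR_RGB2GRAY)
for b in brass(a):
    print('brass',np.round(b[0]),np.round(b[1]),br(pix2w('wrist',[b[0]],.051,cal)[0]))
    x,y=map(int,b[0]); print(y,a[y-30:y+90:3,x].tolist())
for r in env.recognise('wrist','bridge'): print(np.round(r['rect']).tolist(),r['score'])
for x,y in((-8,75),(8,75)):
    for z in(.053,.069): print('bar edge',x,z,w2pix('wrist',[B[0]+(c*x-n*y)*1e-3,B[1]+(n*x+c*y)*1e-3,z],cal).round(0))
```

```text
42.75 [0.5663 0.0284 0.1936] [0.645 0.026 0.363]
brass [314.  87.] [47. 50.] [35.7 75.7]
87 [[144, 151, 154], [179, 175, 181], [217, 168, 77], [218, 166, 58], [217, 164, 57], [216, 164, 57], [197, 151, 52], [132, 100, 36], [131, 98, 33], [131, 99, 35], [133, 101, 35], [129, 97, 35], [112, 83, 31], [110, 83, 32], [128, 97, 35], [216, 164, 58], [216, 164, 55], [214, 162, 55], [199, 152, 57], [170, 167, 171], [102, 101, 103], [144, 150, 153], [149, 155, 159], [149, 155, 159], [149, 155, 160], [151, 156, 160], [148, 154, 158], [171, 168, 174], [137, 133, 138], [106, 103, 107], [161, 159, 164], [169, 166, 170], [173, 170, 175], [175, 171, 175], [117, 115, 118], [94, 93, 96], [202, 198, 205], [204, 200, 205], [204, 200, 205], [203, 198, 205]]
brass [ 50. 228.] [39. 49.] [-72.8 364.9]
228 [[114, 113, 117], [88, 88, 89], [99, 97, 101], [185, 180, 183], [101, 77, 28], [212, 162, 56], [207, 157, 55], [205, 155, 53], [127, 96, 33], [84, 63, 24], [86, 65, 21], [91, 69, 24], [95, 72, 25], [99, 75, 25], [196, 148, 50], [202, 154, 56], [200, 152, 53], [77, 71, 62], [61, 61, 63], [59, 60, 61], [59, 61, 61], [61, 60, 61], [59, 60, 62], [61, 60, 62], [61, 62, 64], [60, 60, 62], [62, 62, 63], [60, 61, 63], [69, 70, 72], [67, 66, 68], [63, 64, 66], [60, 60, 61], [60, 61, 62], [61, 62, 64], [62, 61, 63], [57, 57, 57], [53, 53, 55], [55, 55, 57], [56, 56, 57], [54, 54, 56]]
[237.0, 74.0, 567.0, 156.0] 0.64
bar edge -8 0.053 [[320. 135.]]
bar edge -8 0.069 [[320. 137.]]
bar edge 8 0.053 [[318. 118.]]
bar edge 8 0.069 [[318. 119.]]
```

The whole flange shows (rows 63–111), with the bar starting at row 117–120. Hub at +35.7 mm leaves a gap of about 5 mm, so it is wholly past. Handing in.

```bash
python3 -c "
from workcell import env
print(env.hand_in())"
```

```text
the job is handed in; nothing more can be done
None
```

The job is handed in at about 43 s: the left casting cleared and stands with its bushing about 5 mm past the bar. The right one caught and stopped at about 6.5 N, was drawn back, and stands upright in the grey tray.

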